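# Blow off a batch of control modules and set up the first one under the microscope

## Task

Lay all the control modules flat on the dust-extraction grille, flip the orange lock-off lever of the air gun forward, squeeze its paddle fully against the body for about two seconds, then let the paddle go and flip the lever back to locked. Then set the module with the yellow terminal block flat on the middle of the microscope's loading stage, leaving the others on the grille, and push the stage fully home under the lens. Finally, with the module under the lens, turn only the outer coarse ring of the focus controller until its white line points at the green dot; do not turn the fine knob inside it, and do not shift or knock over the other things on the bench.

Things in the scene. Friction and masses are not known exactly. Their poses are not given: they have to be found in the camera images.
- first_off: The first-article module: a grey plastic carrier 70 x 36 mm, 16 mm high, with a green circuit board and components on top (28.5 mm high in all, the parts on top stay 7 mm inside the long sides) and a YELLOW terminal block at its -x end. Origin: centre of the underside; x along the 70 mm side, y across the 36 mm width (grip it there, on the carrier's sides), z up. About 0.09 kg.
- module1: Another module, same size, frame and mass, but with a BLUE terminal block. It may be absent (None).
- module2: As module1; it may be absent.
- module3: As module1; it may be absent.
- module4: As module1; it may be absent.
- grille: Dust-extraction grille: a fixed flat aluminium plate 150 mm (x) x 340 mm (y), its top 14 mm above the bench. Origin: centre of its underside; z up. The air gun's nozzle blows along it (towards +y) from its -y end, 55 to 65 mm above the bench.
- gun: Ionising air gun, fixed in a bench stand on its side. Origin: on the bench under the gun; x is FORWARD (towards the nozzle), z up. The round body (32 mm diameter) lies along x from -95 to +55 mm, its axis 60 mm above the origin; the nozzle goes on to x = +85, a thin upright copper pipe stands at x = -135. Stand clamps under the body at x = -75 and +47 mm; the stand's foot is 10 mm high. Lever-type paddle on its +y side.
- paddle_pad (a point): Point on the ribbed outer face of the black paddle where it is to be squeezed, 62 mm ahead of its hinge, at axis height (60 mm); the paddle is 22 mm high and 4 mm thick. In the gun's frame it lies at about x = -23, y = +35 mm when free and at y = +27 when fully squeezed; the opposite side of the body is at y = -16. So there it measures 51 mm across body and paddle when released, 43 mm squeezed.
- paddle (a joint): Paddle angle about an upright hinge at the rear (x = -85, y = +25 mm in the gun's frame): 0 = released, 0.13 rad = squeezed fully against the body (8 mm of travel at paddle_pad). The paddle is 130 mm long. A spring returns it: 3 N at paddle_pad starts it, 6 N holds it down fully. While the lock-off lever is in its locked position it blocks the paddle after about 0.02 rad.
- lock (a joint): Orange lock-off lever on the paddle, turning about an upright pin: 0 = locked (its tab leans to the rear), 1.2 rad = fully forward (the tab leans towards the nozzle, the paddle is free). It stays where it is left (about 1.5 N at the tab moves it); it has stops at both ends.
- lock_pivot (a point): The lever's pin, carried near the front end of the paddle at axis height (60 mm): at about x = +26, y = +40 mm in the gun's frame with the paddle released; the paddle's outer face passes 2 mm outside it (it lies at y = +44 at the paddle's front end, x = +44). From the pin the tab points outwards (+y), leaning 0.55 rad to the rear when locked and 0.65 rad forward when fully forward; it is 32 mm long, 6 mm thick, 12 to 20 mm high, centred at axis height.
- scope: Stereo microscope on a fixed base with a motor-focused head. Origin: on the bench under the lens axis; z up. The stage slides along its y. The head (90 mm wide) covers everything within 50 mm of the lens axis above 105 mm height; the column stands at x = +95 mm.
- stage (a joint): Travel of the loading stage along the scope's +y: 0 = out, for loading (centre of the stage 180 mm from the lens axis), 0.18 m = fully home under the lens (end stop). About 2 N moves it; it stays where left.
- stage_pad (a point): Centre of the top face of the loading stage (a black plate 95 x 110 mm with a light pad in the middle), 30 mm above the bench; moves with the stage.
- stage_grip (a point): Point on the axis of the stage's upright black handle post (18 mm diameter, from 22 to 70 mm above the bench), 55 mm above the bench, 115 mm from the centre of the stage on the side away from the lens (-y); moves with the stage.
- focus_box: Focus controller, a fixed grey box 120 x 120 x 40 mm with two concentric knobs on top. Origin: on the bench under the knobs' axis; z up. Outer coarse ring: 52 mm in diameter, from 40 to 60 mm above the bench. Inner fine knob: 24 mm in diameter, from 62 to 80 mm. The green dot is on the box's top, on the -x side of the knobs.
- coarse (a joint): Outer coarse-focus ring, turned about its upright axis: grows CLOCKWISE seen from above, 0 to 2.4 rad. Its white line points at the green dot at 1.60 rad. It starts short of the dot. The lens head follows it down. It turns with 0.06 N m and stays where left.
- fine_mark (a point): Outer end of the red line on top of the inner fine-focus knob, 10 mm from its axis; it moves if the knob is turned. The knob turns very easily and must stay as it is.
- tape: Roll of tape lying flat, 60 mm diameter, 24 mm high. Leave alone.
- screw_jar: Small clear jar with white lid, 48 mm diameter, 50 mm high. Leave alone.
- solvent: Closed white plastic bottle, 60 mm diameter, 150 mm high. Leave alone.
- reel: Component reel lying flat, 130 mm diameter, 14 mm high. Leave alone.
- driver: Screwdriver, 160 mm. Leave alone.
- cutters: Side cutters, 150 mm. Leave alone.
There are look-alikes about, which are no part of the job. What is shaped like the module3 but purple is not meant. Leave any purple look-alike of the module2 alone.

How it is judged:
By the outcome, as a careful person would: the job done as asked, in the order asked, and still so for the second after the job is handed in, with the robot touching nothing.
Of module1, module2, module3, module4 only 2 to 4 are there at a start; the rules pass over those that are not, and their reading is None.
At some moment in a run one of module1, module2, module3, module4 may be knocked a few centimetres aside while the robot is not near it.
Once in a run the grip may slacken for a moment while it holds something.
It also fails if it takes over 210 s, if anything falls off the work surface, if the arm or the gripper's body presses on something with over 40 N, if the wrist force passes 120 N, or if a joint passes its speed limit or range.

## Robot

A 6-joint arm with a two-finger parallel gripper is mounted at the origin on the work surface. World frame = base frame: x ahead of the robot, y to its left, z up, the work surface at z = 0. Lengths are in m, angles in degrees, forces in N, time in s.
With the tool pointing down it reaches from about 0.3 to 0.85 m from the base axis. Payload 5.4 kg.
Tool frame: the origin (TCP) lies between the finger pads; the fingertips stand 14 mm ahead of it and the grasp point (between the pads) lies 5 mm behind it (nose_length is the z of the fingertips in the tool frame, in m); z points along the fingers, x is the direction in which the jaws open and shut, and the axes are right-handed (so a half turn about z gives the same grasp; the last joint's range is limited). The gripper opens to 85 mm and grips with 20 to 120 N. Pads are 22 mm wide; open, the fingers measure 114 mm over their backs; the gripper's body (76 mm by 85 mm) begins 54 mm behind the grasp point. The pads swing forward as they close: fully open they stand 13 mm farther back than shut.
Start: joints at [61.072, 9.076, 91.501, -0, 79.423, -12.038], TCP at [0.167, 0.55, 0.245] pointing down, gripper open.
Joint ranges: [-166.64, 166.64], [-54.1, 131.32], [10.49, 154.53], [-73.88, 253.88], [9.74, 151.15], [-171.62, 171.62]. Speed limits (degrees/s): [147.25, 147.25, 180, 180, 180, 180].

## Interface

Orientations are given as a 3x3 rotation matrix whose columns are the frame's x, y, z axes.
In Python, from rig import read_state, camera, hand_in, nose_length gives the robot as it stands. The module is installed in compiled form; this text tells all that it offers.
- The arm moves only by the tool play_rows, never from a script. Its argument "targets" is a list of rows, each a list of 7 numbers: the turn, a rotation vector about the world's x, y, z in rad, then the shift along the world's x, y, z in mm, then the gripper command: -1 is shut, 1 is fully open, values between are in proportion. In form: [[ax, ay, az, dx, dy, dz, fingers], ...]. A call has exactly 10 rows; each row is the pose to reach, as a shift and turn from the pose measured when the call began; what a row does not reach only later rows make up. A row lasts 1/12 s, in which the tool goes at most 41.7 mm and 7.16 degrees, less where a joint would pass 70% of its speed; a pose out of reach is approached as far as the arm can. A call with a gripper value outside its range is refused whole. The fingers move at their own pace and stop on an object; the grip force is fixed at half the most. Time passes only in rows, so rows that repeat a pose let the fingers close, or fill a call up. It gives the time, the measured TCP pose, the force and the opening at its end, in the units of the state.
- read_state(): the state, without advancing time (a new reading comes with each control period).
- camera(name): name is "scene" or "top" or "wrist"; returns a dict with "img" (420x560x3 uint8, red, green, blue), "depth" (420x560 float32, m along the optical axis (not along the pixel's ray), 0 where there is no reading), "intrinsics" (3x3 intrinsics, pixels), "rvec" (rotation vector, rad) and "tvec" (3), from world to camera coordinates, as OpenCV has them; the wrist camera has in their place "hand_eye" (4x4, takes a point from camera to tool coordinates, whose origin is the TCP and whose axes are the tool frame's). Camera axes: x right, y down, z forward; pixel columns grow to the right and rows downward; lengths in m; the calibration is good to about 2 mm. The wrist camera is an equidistant fisheye: a pixel r from the principal point sees the ray r / f radians off the axis. A picture is of the moment at which its call begins: read the wrist's pose just before it.
- hand_in(): hands the job in, once; it reports no verdict.
The state is a dict: "time_s": time; "qpos": joint angles; "joint_vel": joint speeds; "effort": joint torques, N m; "position": TCP position; "eef_rot": TCP orientation; "ft_force": force on the tool from outside, world axes, zero at the start; "wrist_torque": the same for the moment, N m; "opening": finger opening in m.
Only numpy, scipy, OpenCV 4.12 (cv2) and the standard library are available. Lean on these libraries where they do the work, as an engineer would, in place of code of your own. Each camera call takes 0.05 s, during which the arm holds its last target.

## Working session

There is one attempt and no reset: what is moved stays moved. The work goes in short steps, Python scripts to look and compute and a tool call to move; the robot and the scene stay as the last step left them, time stands still between calls to the robot, and variables do not carry over. Pictures are saved under pics/ and viewed, and the job is handed in when it is done.

Besides the shell and the picture viewer there is one more tool, called after ">>>" as name(argument=value, ...) on one line, values as JSON. play_rows: Moves the arm, as the interface text tells. Its arguments: {"type":"object","properties":{"targets":{"type":"array"}},"required":["targets"]}

```bash
mkdir -p pics; ls; python3 - <<'E'
from rig import *
import cv2,numpy as np
print(read_state(), nose_length)
for n in ["scene","top","wrist"]:
    c=camera(n); cv2.imwrite(f"pics/{n}0.png",c["img"][:,:,::-1]); np.savez(f"{n}0.npz",**c)
    print(n,{k:v for k,v in c.items() if k not in("img","depth")})
E
```

```text
pics
{'time_s': 0.0, 'qpos': array([ 6.10713856e+01,  9.11222874e+00,  9.15760888e+01,  6.68525713e-04,
        7.94222298e+01, -1.20367824e+01]), 'joint_vel': array([-0.01024285,  0.0381058 , -0.19720349, -0.0121712 , -0.06136087,
       -0.00843404]), 'effort': array([ 2.22296454e-03, -3.96014106e+01, -3.31430912e+01, -3.83608426e-05,
        8.67181225e-03, -3.75296952e-05]), 'position': array([0.16678693, 0.54965551, 0.24428678]), 'eef_rot': array([[ 2.90566960e-01,  9.56854196e-01, -9.43333591e-04],
       [ 9.56852805e-01, -2.90568197e-01, -1.68311913e-03],
       [-1.88460234e-03, -4.13572585e-04, -9.99998139e-01]]), 'ft_force': array([0.05228235, 0.24579058, 0.44550428]), 'wrist_torque': array([-0.02722029,  0.02413692, -0.00775639]), 'opening': 0.0853565062161867} 0.014
scene {'intrinsics': array([[487.09449121,   0.        , 282.26606287],
       [  0.        , 487.09449121, 210.50059257],
       [  0.        ,   0.        ,   1.        ]]), 'rvec': array([ 0.95800725,  2.57638009, -0.91493613]), 'tvec': array([ 0.42317353, -0.26139032,  1.77906591])}
top {'intrinsics': array([[394.01305685,   0.        , 280.45067866],
       [  0.        , 394.01305685, 207.6753376 ],
       [  0.        ,   0.        ,   1.        ]]), 'rvec': array([ 2.2025093 , -2.18095945,  0.069119  ]), 'tvec': array([0.02776851, 0.58219702, 1.05435857])}
wrist {'intrinsics': array([[325.1922621 ,   0.        , 286.04039885],
       [  0.        , 325.1922621 , 208.91165079],
       [  0.        ,   0.        ,   1.        ]]), 'hand_eye': array([[ 9.99999933e-01,  3.29699763e-04,  1.61397333e-04,
        -1.41044242e-03],
       [-3.62312748e-04,  9.57144315e-01,  2.89611169e-01,
        -7.34077588e-02],
       [-5.89958057e-05, -2.89611208e-01,  9.57144370e-01,
        -1.28720372e-01],
       [ 0.00000000e+00,  0.00000000e+00,  0.00000000e+00,
         1.00000000e+00]])}
```

View pics/scene0.png

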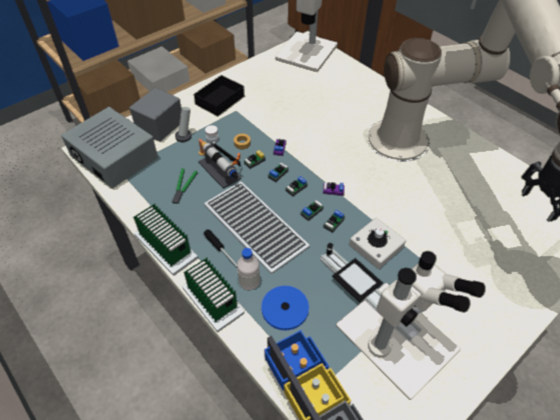

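View pics/top0.png

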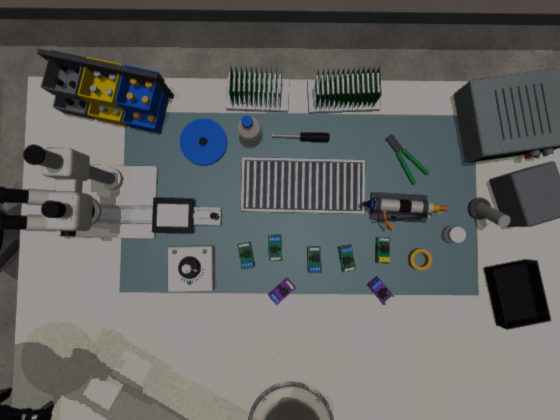

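View pics/wrist0.png

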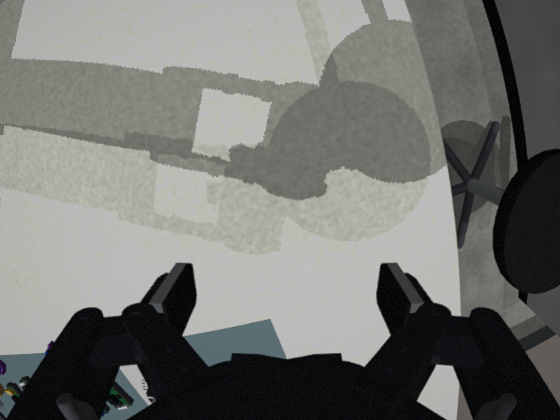

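The top view shows four blue-ended modules at about (246,255), (275,248), (314,258) and (347,257). The yellow-ended one is at (384,250), and two purple look-alikes are at (282,291) and (380,290). The gun is at (400,207), the grille at (303,186), the stage at (174,216) and the focus box at (190,268).

```bash
cat > h.py <<'E'
import numpy as np,cv2
from rig import *
def load(n): return dict(np.load(n,allow_pickle=True))
def ext(c):
    R=cv2.Rodrigues(np.array(c["rvec"]))[0]; return R,np.array(c["tvec"])
def ray(c,uv):
    R,t=ext(c);K=c["intrinsics"];d=R.T@(np.linalg.inv(K)@np.array([uv[0],uv[1],1.]));return -R.T@t,d
def onz(c,uv,z):
    o,d=ray(c,uv); return o+d*(z-o[2])/d[2]
def proj(c,P):
    R,t=ext(c);p=c["intrinsics"]@(R@np.array(P)+t);return p[:2]/p[2]
def crop(img,x0,y0,x1,y1,s,name):
    cv2.imwrite(name,cv2.resize(img[y0:y1,x0:x1,::-1],None,fx=s,fy=s,interpolation=cv2.INTER_CUBIC))
def pts(c,uv):  # depth point
    u,v=int(round(uv[0])),int(round(uv[1]));z=c["depth"][v,u];R,t=ext(c)
    return R.T@(np.linalg.inv(c["intrinsics"])@np.array([uv[0],uv[1],1.])*z-t)
def wrist_world(c,st,uv,z):
    K=c["intrinsics"];dx,dy=uv[0]-K[0,2],uv[1]-K[1,2];r=np.hypot(dx,dy);th=r/K[0,0]
    d=np.array([np.sin(th)*dx/max(r,1e-9),np.sin(th)*dy/max(r,1e-9),np.cos(th)])
    H=c["hand_eye"];R=st["eef_rot"];o=R@H[:3,3]+st["position"];d=R@H[:3,:3]@d
    return o+d*(z-o[2])/d[2]
def wproj(c,st,P):
    H=c["hand_eye"];R=st["eef_rot"];p=R.T@(np.array(P)-st["position"]);q=H[:3,:3].T@(p-H[:3,3])
    th=np.arctan2(np.hypot(q[0],q[1]),q[2]);r=th*c["intrinsics"][0,0];n=np.hypot(q[0],q[1])
    return np.array([c["intrinsics"][0,2]+r*q[0]/n,c["intrinsics"][1,2]+r*q[1]/n])
E
python3 - <<'E'
from h import *
t=load("top0.npz");s=load("scene0.npz")
im=t["img"]
crop(im,225,225,405,310,4.4,"pics/topmod.png")
crop(im,345,170,460,250,6.5,"pics/topgun.png")
crop(im,140,180,240,300,5,"pics/topst.png")
crop(s["img"],180,120,360,240,4.4,"pics/scmod.png")
o=-ext(t)[0].T@ext(t)[1];print("topcam",o); o=-ext(s)[0].T@ext(s)[1];print("scam",o)
print("origin px",proj(t,[0,0,0]),proj(t,[.5,0,0]))
for uv,z in [((246,255),.0),((275,248),0),((314,258),0),((347,257),0),((384,250),0),((303,186),.014),((174,216),.03),((190,268),.06),((400,207),.06),((282,291),0),((380,290),0)]:
    print(uv,onz(t,uv,z).round(3),pts(t,uv).round(3))
E
```

```text
topcam [0.51689294 0.03573016 1.08763115]
scam [1.2000832  0.71817022 1.20685877]
origin px [290.8277522  425.24195414] [292.30866575 237.87657843]
(246, 255) [0.452 0.127 0.   ] [0.454 0.124 0.029]
(275, 248) [0.472 0.047 0.   ] [0.473 0.047 0.029]
(314, 258) [ 0.445 -0.06   0.   ] [ 0.447 -0.058  0.026]
(347, 257) [ 0.449 -0.151  0.   ] [ 0.451 -0.146  0.028]
(384, 250) [ 0.469 -0.252  0.   ] [ 0.47  -0.245  0.027]
(303, 186) [ 0.642 -0.028  0.014] [ 0.642 -0.028  0.013]
(174, 216) [0.556 0.319 0.03 ] [0.556 0.318 0.034]
(190, 268) [0.421 0.266 0.06 ] [0.423 0.26  0.086]
(400, 207) [ 0.584 -0.279  0.06 ] [ 0.583 -0.275  0.074]
(282, 291) [0.355 0.027 0.   ] [0.359 0.027 0.029]
(380, 290) [ 0.36  -0.241  0.   ] [ 0.364 -0.234  0.028]
```

View pics/topmod.png

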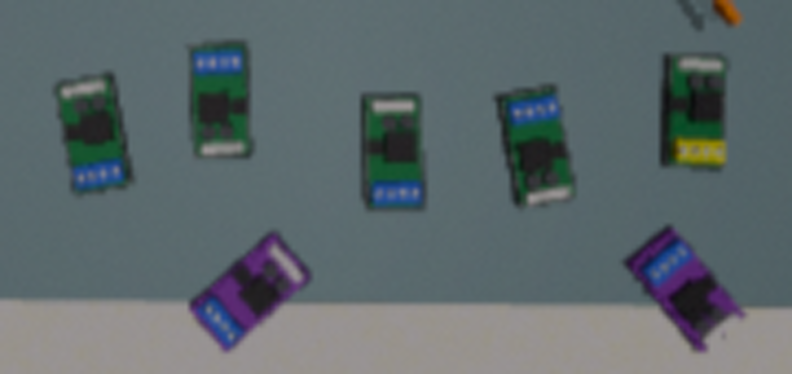

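View pics/topgun.png

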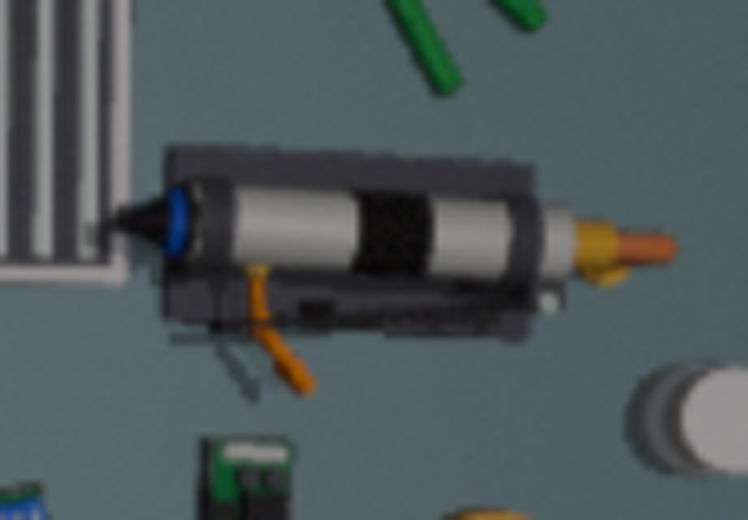

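View pics/topst.png

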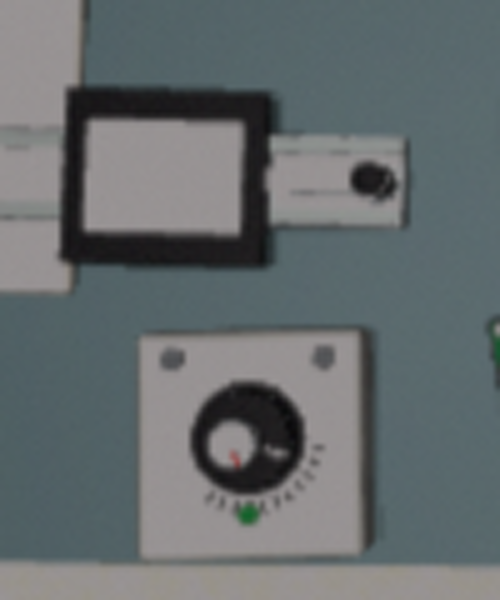

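View pics/scmod.png

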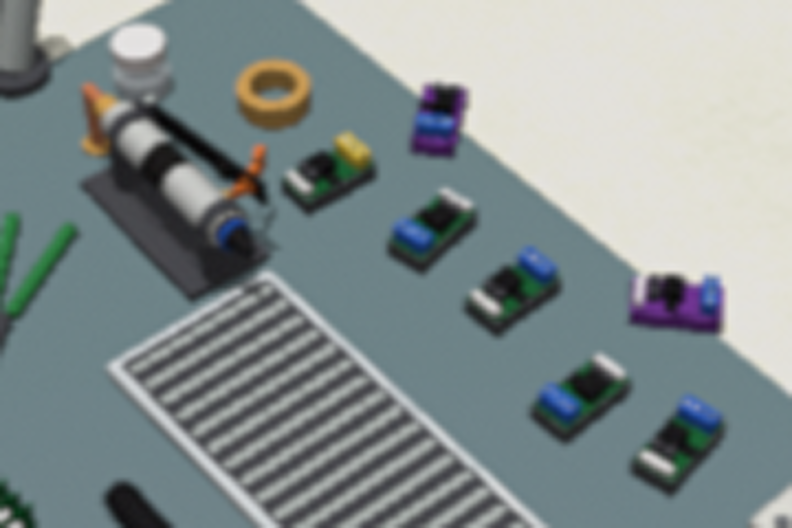

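Candidates for the yellow module: (384,250) is a green board with a yellow block, so that is the one. The purples at (282,291) and (380,290) are excluded, and the four blue ones are modules 1–4. The crop confirms this. Next I measure poses.

```bash
cat >> h.py <<'E'
def cloud(c):
    R,t=ext(c);K=c["intrinsics"];z=c["depth"];v,u=np.mgrid[0:z.shape[0],0:z.shape[1]]
    p=np.stack([(u-K[0,2])/K[0,0]*z,(v-K[1,2])/K[1,1]*z,z],-1)
    return (p-t)@R
def modules(c,zoff=0.0,verbose=True):
    """board+terminal poses in top image; zoff = support height"""
    im=c["img"];hsv=cv2.cvtColor(im,cv2.COLOR_RGB2HSV);P=cloud(c)
    out=[]
    for nm,lo,hi in [("blue",(100,150,90),(120,255,255)),("yellow",(22,130,120),(35,255,255))]:
        m=cv2.inRange(hsv,lo,hi);n,l,s,ce=cv2.connectedComponentsWithStats(m)
        for i in range(1,n):
            if s[i,4]<15 or s[i,4]>150: continue
            p=onz(c,ce[i],.026+zoff)
            if not(.3<p[0]<.76 and -.4<p[1]<.45): continue
            # cloud around
            w=P[max(0,int(ce[i][1])-35):int(ce[i][1])+35,max(0,int(ce[i][0])-35):int(ce[i][0])+35]
            iw=hsv[max(0,int(ce[i][1])-35):int(ce[i][1])+35,max(0,int(ce[i][0])-35):int(ce[i][0])+35]
            mm=(w[...,2]>zoff+.010)&(w[...,2]<zoff+.036)&(np.hypot(w[...,0]-p[0],w[...,1]-p[1])<.075)
            n2,l2,s2,c2=cv2.connectedComponentsWithStats(mm.astype(np.uint8),connectivity=4)
            if n2<2: continue
            cc=35 if True else 0
            k=l2[min(35,l2.shape[0]-1),min(35,l2.shape[1]-1)]
            if k==0: k=1+np.argmax(s2[1:,4])
            sel=(l2==k); xy=w[sel][:,:2]
            pur=np.mean((iw[sel][:,0]>130)&(iw[sel][:,0]<160)&(iw[sel][:,1]>80))
            (cx,cy),(a,b),ang=cv2.minAreaRect((xy*1000).astype(np.float32))
            if a<b: ang+=90;a,b=b,a
            A=np.deg2rad(ang); d=np.array([np.cos(A),np.sin(A)])
            if d@(p[:2]-np.array([cx,cy])/1000)>0: d=-d   # x axis away from terminal
            out.append((nm,round(cx,1),round(cy,1),round(float(np.degrees(np.arctan2(d[1],d[0]))),1),round(a),round(b),round(float(pur),2),round(float(w[sel][:,2].max()),3)))
    if verbose:
        for o in out: print(o)
    return out
E
python3 - <<'E'
from h import *
t=load("top0.npz");s=load("scene0.npz");P=cloud(t)
modules(t)
def box(n,x0,x1,y0,y1,z0,z1,C=P):
    m=(C[...,0]>x0)&(C[...,0]<x1)&(C[...,1]>y0)&(C[...,1]<y1)&(C[...,2]>z0)&(C[...,2]<z1)
    q=(C[m]*1000).astype(np.float32); r=cv2.minAreaRect(q[:,:2]); print(n,len(q),[np.round(v,1) for v in r], q.min(0).round(1),q.max(0).round(1))
box("grille",.55,.73,-.21,.16,.009,.02)
box("focus",.33,.5,.18,.36,.034,.046)
box("ring",.33,.5,.18,.36,.055,.066)
box("fine",.33,.5,.18,.36,.07,.09)
box("stage",.48,.63,.23,.40,.025,.036)
box("post",.5,.62,.12,.24,.06,.08)
box("gunbody",.53,.63,-.35,-.2,.068,.082)
box("foot",.53,.66,-.4,-.18,.005,.0125)
box("pipe",.55,.61,-.43,-.36,.02,.2)
box("solvent",.7,.85,.03,.2,.02,.2)
box("reel",.68,.85,.15,.35,.009,.02)
box("driver",.7,.85,-.15,.05,.005,.05)
box("jar",.46,.56,-.5,-.38,.03,.08)
box("tape",.4,.5,-.4,-.29,.01,.04)
hsv=cv2.cvtColor(t["img"],cv2.COLOR_RGB2HSV)
m=cv2.inRange(hsv,(5,150,120),(18,255,255));
n,l,st,ce=cv2.connectedComponentsWithStats(m)
for i in range(1,n):
    if st[i,4]>8: print("orange",st[i],ce[i],onz(t,ce[i],.06).round(4))
E
```

```text
('blue', 475.0, 48.6, -179.4, 70, 35, 0.0, 0.035)
('blue', 447.8, -147.1, -168.6, 70, 36, 0.0, 0.036)
('blue', 452.5, 126.3, 11.9, 70, 36, 0.0, 0.035)
('blue', 452.5, 126.3, 11.9, 70, 36, 0.0, 0.035)
('blue', 443.6, -58.6, 2.5, 70, 35, 0.0, 0.033)
('blue', 361.6, -238.9, -140.9, 71, 36, 0.5, 0.035)
('blue', 357.5, 28.9, -49.5, 70, 36, 0.51, 0.034)
('yellow', 471.3, -244.3, -1.4, 68, 36, 0.0, 0.035)Traceback (most recent call last):
  File "<stdin>", line 7, in <module>
  File "<stdin>", line 6, in box
cv2.error: OpenCV(4.12.0) /io/opencv/modules/imgproc/src/convhull.cpp:143: error: (-215:Assertion failed) total >= 0 && (depth == CV_32F || depth == CV_32S) in function 'convexHull'
```

```bash
cat >> h.py <<'E'
def box(n,C,x0,x1,y0,y1,z0,z1):
    m=(C[...,0]>x0)&(C[...,0]<x1)&(C[...,1]>y0)&(C[...,1]<y1)&(C[...,2]>z0)&(C[...,2]<z1)
    q=np.ascontiguousarray((C[m]*1000).astype(np.float32)); 
    if len(q)<3: print(n,"none");return
    r=cv2.minAreaRect(np.ascontiguousarray(q[:,:2])); print(n,len(q),[np.round(v,1) for v in r],"med",np.median(q,0).round(1),"mn",q.min(0).round(1),"mx",q.max(0).round(1))
E
python3 - <<'E'
from h import *
t=load("top0.npz");P=cloud(t)
b=lambda n,*a:box(n,P,*a)
b("grille",.55,.73,-.21,.16,.009,.02)
b("focus",.33,.5,.18,.36,.034,.046)
b("ring",.33,.5,.18,.36,.055,.066)
b("fine",.33,.5,.18,.36,.07,.09)
b("stage",.48,.63,.23,.40,.025,.036)
b("post",.5,.62,.12,.24,.06,.08)
b("gunbody",.53,.63,-.35,-.2,.068,.082)
b("foot",.53,.66,-.4,-.18,.005,.0125)
b("pipe",.55,.61,-.43,-.36,.02,.2)
b("solvent",.7,.85,.03,.2,.02,.2)
b("reel",.68,.85,.15,.35,.009,.02)
b("jar",.46,.56,-.5,-.38,.03,.08)
b("tape",.4,.5,-.4,-.29,.01,.04)
hsv=cv2.cvtColor(t["img"],cv2.COLOR_RGB2HSV)
m=cv2.inRange(hsv,(5,150,120),(18,255,255));
n,l,st,ce=cv2.connectedComponentsWithStats(m)
for i in range(1,n):
    if st[i,4]>8: print("orange",st[i],ce[i],onz(t,ce[i],.06).round(4))
E
```

```text
grille 6644 [array([645.5, -26.5]), array([338.9, 150.3]), np.float64(89.5)] med [644.6 -27.2  14.4] mn [ 569.3 -195.8    9. ] mx [721.9 142.7  20. ]
focus 1700 [array([417.3, 271.3]), array([118.6, 118.1]), np.float64(0.6)] med [415.9 267.1  40.5] mn [358.  211.8  34.1] mx [477.1 330.8  45.9]
ring 242 [array([422. , 272.6]), array([49.1, 49.8]), np.float64(0.2)] med [423.2 268.7  60.2] mn [397.4 247.7  55.3] mx [446.5 297.5  65.6]
fine 74 [array([421.8, 271.8]), array([21.6, 22.3]), np.float64(25.5)] med [422.5 271.5  80. ] mn [409.5 260.3  70.2] mx [432.9 281.9  85.5]
stage 1520 [array([560.3, 314.6]), array([ 94.3, 168.4]), np.float64(0.6)] med [558.5 321.1  30.7] mn [512.6 230.4  25. ] mx [607.2 399.   35.8]
post 44 [array([558.2, 207.4]), array([15.8, 17.6]), np.float64(1.2)] med [557.9 207.6  69.8] mn [550.2 198.6  61.9] mx [566.2 216.1  73.7]
gunbody 721 [array([ 567.8, -274.5]), array([150.6,  73.7]), np.float64(88.1)] med [ 586.1 -278.4   73.3] mn [ 531.6 -349.6   68. ] mx [ 606.4 -200.    81.8]
foot 689 [array([ 594.8, -290.3]), array([129.8, 217.3]), np.float64(1.0)] med [
[... 284 characters left out ...]
np.float64(27.7)] med [772.6 114.3 102.4] mn [754.   88.   20.6] mx [811.9 198.4 154.1]
reel 1709 [array([764.2, 249. ]), array([128.4, 129.3]), np.float64(86.5)] med [763.8 249.4  14.5] mn [699.6 181.4   9.2] mx [829. 313.  20.]
jar 243 [array([ 515.4, -432.4]), array([41.2, 41.8]), np.float64(18.3)] med [ 515.1 -430.6   48.8] mn [ 493.9 -453.1   32. ] mx [ 536.4 -411.3   54.9]
tape 286 [array([ 447.9, -344.9]), array([59. , 58.3]), np.float64(42.3)] med [ 447.2 -344.1   22.6] mn [ 417.6 -374.1   10.3] mx [ 476.5 -315.1   27.8]
orange [439 206  10   4  23] [443.30434783 207.60869565] [ 0.5837 -0.3924  0.06  ]
orange [386 221   7   9  21] [389.14285714 225.33333333] [ 0.536  -0.2503  0.06  ]
```

```bash
cat >> h.py <<'E'
from scipy.spatial.transform import Rotation as Ro
def go(x,y,z,yaw):
    s=read_state();a=np.deg2rad(yaw)
    Rt=np.array([[np.cos(a),np.sin(a),0],[np.sin(a),-np.cos(a),0],[0,0,-1.]])
    r=Ro.from_matrix(Rt@s["eef_rot"].T).as_rotvec()
    print("t",round(s["time_s"],2),"rot",r.round(4),"mm",((np.array([x,y,z])-s["position"]*1000)).round(1),"F",s["ft_force"].round(1),"op",round(s["opening"]*1000,1),"yaw",round(float(np.degrees(np.arctan2(s["eef_rot"][1,0],s["eef_rot"][0,0]))),1))
def fr(mm): return round(2*mm/85-1,2)
E
python3 -c "
from h import *
go(452,126,120,102)"
```

```text
t 0.15 rot [ 1.500e-03 -3.000e-04  5.042e-01] mm [ 285.1 -423.8 -124.5] F [-1.1  0.4 -0.2] op 85.6 yaw 73.1
```

>>> play_rows(targets=[[0, 0, 0.504, 40, -41, 0, 0.4], [0, 0, 0.504, 285, -424, -60, 0.4], [0, 0, 0.504, 285, -424, -60, 0.4], [0, 0, 0.504, 285, -424, -60, 0.4], [0, 0, 0.504, 285, -424, -60, 0.4], [0, 0, 0.504, 285, -424, -60, 0.4], [0, 0, 0.504, 285, -424, -60, 0.4], [0, 0, 0.504, 285, -424, -60, 0.4], [0, 0, 0.504, 285, -424, -60, 0.4], [0, 0, 0.504, 285, -424, -60, 0.4]])

```text
time_s: 0.98
position: [0.3913, 0.218, 0.1986]
eef_rot: [[-0.208, 0.978, 0.0], [0.978, 0.208, -0.001], [-0.001, -0.0, -1.0]]
ft_force: [1.9, 0.8, -0.5]
opening: 0.0599
```

```bash
python3 -c "
from h import *
go(452.5,126.3,120,101.9)"
```

```text
t 0.98 rot [ 0.0014  0.0003 -0.0016] mm [ 61.2 -91.7 -78.6] F [ 1.9  0.8 -0.5] op 59.9 yaw 102.0
```

>>> play_rows(targets=[[0, 0, 0, 61, -92, -78, 0.4], [0, 0, 0, 61, -92, -78, 0.4], [0, 0, 0, 61, -92, -78, 0.4], [0, 0, 0, 61, -92, -78, 0.4], [0, 0, 0, 61, -92, -78, 0.4], [0, 0, 0, 61, -92, -78, 0.4], [0, 0, 0, 61, -92, -78, 0.4], [0, 0, 0, 61, -92, -78, 0.4], [0, 0, 0, 61, -92, -78, 0.4], [0, 0, 0, 61, -92, -78, 0.4]])

```text
time_s: 1.82
position: [0.4524, 0.1269, 0.1214]
eef_rot: [[-0.209, 0.978, 0.002], [0.978, 0.209, -0.001], [-0.002, 0.001, -1.0]]
ft_force: [-0.6, 0.1, 0.3]
opening: 0.0595
```

```bash
python3 -c "
from h import *
s=read_state()
c=camera('wrist');cv2.imwrite('pics/w1.png',c['img'][:,:,::-1])
t=camera('top');modules(t);cv2.imwrite('pics/t1.png',t['img'][:,:,::-1])
print(wproj(c,s,[.4525,.1263,.02]))
go(452.5,126.3,15,101.9)"
```

```text
('blue', 475.2, 48.6, -179.3, 70, 35, 0.0, 0.034)
('blue', 447.8, -147.1, -168.9, 71, 37, 0.0, 0.032)
('blue', 447.8, -147.1, -168.9, 71, 37, 0.0, 0.032)
('blue', 443.5, -58.6, 2.5, 70, 36, 0.0, 0.034)
('blue', 362.1, -238.4, -140.8, 70, 36, 0.5, 0.034)
('blue', 357.8, 28.8, -49.2, 69, 36, 0.52, 0.034)
('yellow', 471.2, -244.6, -0.2, 68, 37, 0.0, 0.033)
[287.32467763 214.45909335]
t 1.92 rot [ 0.0013  0.001  -0.0027] mm [   0.2   -0.3 -106. ] F [0.3 0.4 0.4] op 60.1 yaw 102.1
```

View pics/w1.png

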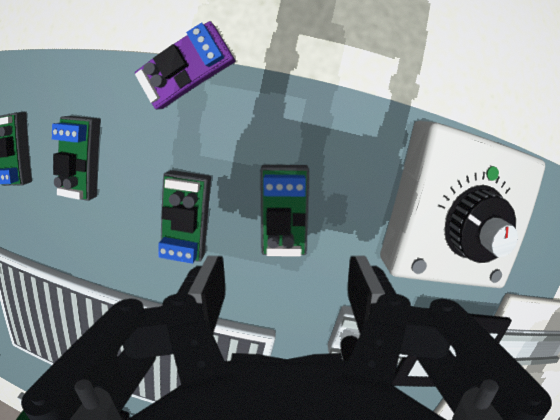

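The wrist view shows the blue module centred at about (285,212), matching the projection (287,214). Descending.

>>> play_rows(targets=[[0, 0, 0, 0, 0, -40, 0.4], [0, 0, 0, 0, 0, -75, 0.4], [0, 0, 0, 0, 0, -95, 0.4], [0, 0, 0, 0, 0, -106, 0.4], [0, 0, 0, 0, 0, -106, 0.4], [0, 0, 0, 0, 0, -106, -0.4], [0, 0, 0, 0, 0, -106, -1], [0, 0, 0, 0, 0, -106, -1], [0, 0, 0, 0, 0, -106, -1], [0, 0, 0, 0, 0, -106, -1]])

```text
time_s: 2.75
position: [0.4543, 0.1266, 0.017]
eef_rot: [[-0.209, 0.978, 0.005], [0.978, 0.209, -0.001], [-0.002, 0.005, -1.0]]
ft_force: [-1.0, -0.0, 6.6]
opening: 0.0345
```

```bash
python3 -c "
from h import *
go(645,108,110,90)"
```

```text
t 2.75 rot [ 0.0017  0.005  -0.2104] mm [190.7 -18.6  93. ] F [-1.  -0.   6.6] op 34.5 yaw 102.1
```

>>> play_rows(targets=[[0, 0, 0, 0, 0, 35, -1], [0, 0, 0, 0, 0, 75, -1], [0, 0, -0.1, 40, -4, 83, -1], [0, 0, -0.21, 80, -8, 83, -1], [0, 0, -0.21, 118, -12, 83, -1], [0, 0, -0.21, 155, -15, 83, -1], [0, 0, -0.21, 180, -18, 83, -1], [0, 0, -0.21, 191, -18.6, 83, -1], [0, 0, -0.21, 191, -18.6, 60, -1], [0, 0, -0.21, 191, -18.6, 50, -1]])

```text
time_s: 3.58
position: [0.6455, 0.1078, 0.0658]
eef_rot: [[-0.0, 1.0, 0.004], [1.0, 0.0, -0.002], [-0.002, 0.004, -1.0]]
ft_force: [-1.3, 0.6, -1.9]
opening: 0.0343
```

```bash
python3 -c "
from h import *
go(645,108,31,90)"
```

```text
t 3.58 rot [ 0.0022  0.0042 -0.    ] mm [ -0.5   0.2 -34.8] F [-1.3  0.6 -1.9] op 34.3 yaw 90.0
```

>>> play_rows(targets=[[0.002, 0.004, 0, 0, 0, -15, -1], [0.002, 0.004, 0, 0, 0, -27, -1], [0.002, 0.004, 0, 0, 0, -32, -1], [0.002, 0.004, 0, 0, 0, -34.5, -1], [0.002, 0.004, 0, 0, 0, -34.5, -1], [0.002, 0.004, 0, 0, 0, -34.5, 0.1], [0.002, 0.004, 0, 0, 0, -34.5, 0.1], [0.002, 0.004, 0, 0, 0, -34.5, 0.1], [0.002, 0.004, 0, 0, 0, -10, 0.1], [0.002, 0.004, 0, 0, 0, 30, 0.1]])

```text
time_s: 4.42
position: [0.6414, 0.1078, 0.0913]
eef_rot: [[0.0, 1.0, -0.01], [1.0, -0.0, -0.0], [-0.0, -0.01, -1.0]]
ft_force: [0.5, -1.1, -0.2]
opening: 0.047
```

```bash
python3 -c "
from h import *
go(475,48.6,110,90.7)"
```

```text
t 4.42 rot [ 0.0001 -0.0104  0.0123] mm [-166.4  -59.2   18.7] F [ 0.5 -1.1 -0.2] op 47.0 yaw 90.0
```

>>> play_rows(targets=[[0, -0.01, 0.012, -10, -3, 20, 0.4], [0, -0.01, 0.012, -166, -59, 20, 0.4], [0, -0.01, 0.012, -166, -59, 20, 0.4], [0, -0.01, 0.012, -166, -59, 20, 0.4], [0, -0.01, 0.012, -166, -59, 20, 0.4], [0, -0.01, 0.012, -166, -59, 20, 0.4], [0, -0.01, 0.012, -166, -59, -10, 0.4], [0, -0.01, 0.012, -166, -59, -40, 0.4], [0, -0.01, 0.012, -166, -59, -40, 0.4], [0, -0.01, 0.012, -166, -59, -40, 0.4]])

```text
time_s: 5.25
position: [0.4741, 0.049, 0.0506]
eef_rot: [[-0.012, 1.0, -0.004], [1.0, 0.012, 0.0], [0.0, -0.004, -1.0]]
ft_force: [0.3, 0.5, 0.7]
opening: 0.0594
```

```bash
python3 -c "
from h import *
t=camera('top');modules(t);modules(t,.014);cv2.imwrite('pics/t2.png',t['img'][:,:,::-1])
s=read_state();c=camera('wrist');cv2.imwrite('pics/w2.png',c['img'][:,:,::-1])
go(475,48.6,16,90.7)"
```

```text
('blue', 632.9, 88.8, 1.0, 122, 107, 0.0, 0.036)
('blue', 447.9, -147.2, -169.6, 70, 37, 0.0, 0.034)
('blue', 443.7, -59.4, 1.2, 70, 35, 0.0, 0.034)
('blue', 362.0, -238.8, -140.4, 70, 36, 0.49, 0.034)
('yellow', 471.3, -244.3, 0.4, 68, 36, 0.0, 0.035)
('blue', 643.3, 109.5, 0.4, 69, 36, 0.0, 0.047)
('blue', 471.3, -142.8, -80.4, 29, 13, 0.0, 0.034)
('blue', 420.9, -60.2, -89.4, 27, 11, 0.0, 0.034)
('blue', 379.8, -223.8, -51.9, 29, 14, 0.0, 0.034)
('yellow', 446.6, -244.0, -90.1, 29, 11, 0.0, 0.035)
t 5.35 rot [0.0004 0.002  0.0002] mm [ -1.8  -0.1 -36.9] F [ 2.  -0.   0.4] op 59.9 yaw 90.7
```

View pics/w2.png

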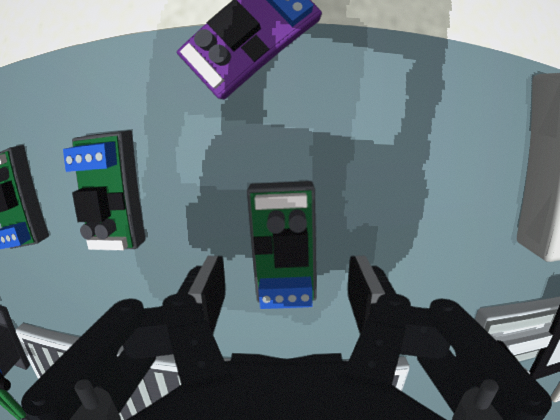

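View pics/t2.png

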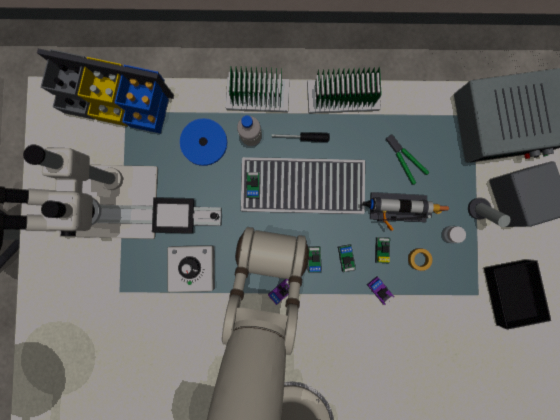

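Module 1 lies on the grille at (252,186) in the top view. In the wrist view the second one is centred between the pads at (282,245).

>>> play_rows(targets=[[0, 0, 0, -0.5, 0, -20, 0.4], [0, 0, 0, -0.5, 0, -35, 0.4], [0, 0, 0, -0.5, 0, -35, 0.4], [0, 0, 0, -0.5, 0, -35, -1], [0, 0, 0, -0.5, 0, -35, -1], [0, 0, 0, -0.5, 0, -35, -1], [0, 0, 0, -0.5, 0, -35, -1], [0, 0, 0, -0.5, 0, -35, -1], [0, 0, 0, -0.5, 0, 0, -1], [0, 0, 0, -0.5, 0, 40, -1]])

```text
time_s: 6.18
position: [0.4738, 0.049, 0.092]
eef_rot: [[-0.012, 1.0, -0.004], [1.0, 0.012, 0.001], [0.001, -0.004, -1.0]]
ft_force: [0.9, 0.2, -1.0]
opening: 0.034
```

```bash
python3 -c "
from h import *
go(645,42,80,90)"
```

```text
t 6.18 rot [-0.0005 -0.0042 -0.012 ] mm [171.2  -7.  -12. ] F [ 0.9  0.2 -1. ] op 34.0 yaw 90.7
```

>>> play_rows(targets=[[0, 0, -0.012, 40, -2, 0, -1], [0, 0, -0.012, 80, -4, 0, -1], [0, 0, -0.012, 120, -6, 0, -1], [0, 0, -0.012, 155, -7, 0, -1], [0, 0, -0.012, 171, -7, -5, -1], [0, 0, -0.012, 171, -7, -20, -1], [0, 0, -0.012, 171, -7, -35, -1], [0, 0, -0.012, 171, -7, -42, -1], [0, 0, -0.012, 171, -7, -42, -1], [0, 0, -0.012, 171, -7, -42, -1]])

```text
time_s: 7.02
position: [0.6437, 0.0422, 0.0494]
eef_rot: [[0.0, 1.0, -0.006], [1.0, -0.0, 0.001], [0.001, -0.006, -1.0]]
ft_force: [-0.3, 0.2, -0.1]
opening: 0.0341
```

```bash
python3 -c "
from h import *
go(645,42,31,90)"
```

```text
t 7.02 rot [-0.0008 -0.0061  0.    ] mm [  1.3  -0.2 -18.4] F [-0.3  0.2 -0.1] op 34.1 yaw 90.0
```

>>> play_rows(targets=[[0, -0.006, 0, 1, 0, -10, -1], [0, -0.006, 0, 1, 0, -16, -1], [0, -0.006, 0, 1, 0, -18, -1], [0, -0.006, 0, 1, 0, -18, -1], [0, -0.006, 0, 1, 0, -18, 0.1], [0, -0.006, 0, 1, 0, -18, 0.1], [0, -0.006, 0, 1, 0, -18, 0.1], [0, -0.006, 0, 1, 0, -18, 0.1], [0, -0.006, 0, 1, 0, 10, 0.1], [0, -0.006, 0, 1, 0, 50, 0.1]])

```text
time_s: 7.85
position: [0.6406, 0.0426, 0.0948]
eef_rot: [[0.0, 1.0, -0.011], [1.0, -0.0, 0.002], [0.002, -0.011, -1.0]]
ft_force: [1.2, 0.5, -0.8]
opening: 0.0465
```

```bash
python3 -c "
from h import *
go(443.6,-59,60,91.8)"
```

```text
t 7.85 rot [-0.002  -0.0109  0.0316] mm [-197.  -101.6  -34.8] F [ 1.2  0.5 -0.8] op 46.5 yaw 90.0
```

>>> play_rows(targets=[[0, -0.011, 0.03, -36, -19, 10, 0.4], [0, -0.011, 0.03, -72, -38, 10, 0.4], [0, -0.011, 0.03, -108, -57, 10, 0.4], [0, -0.011, 0.03, -144, -76, 10, 0.4], [0, -0.011, 0.03, -180, -94, 5, 0.4], [0, -0.011, 0.03, -197, -102, -10, 0.4], [0, -0.011, 0.03, -197, -102, -35, 0.4], [0, -0.011, 0.03, -197, -102, -40, 0.4], [0, -0.011, 0.03, -197, -102, -40, 0.4], [0, -0.011, 0.03, -197, -102, -40, 0.4]])

```text
time_s: 8.68
position: [0.4443, -0.0594, 0.0552]
eef_rot: [[-0.03, 1.0, 0.0], [1.0, 0.03, 0.002], [0.002, 0.0, -1.0]]
ft_force: [0.3, -0.3, 0.2]
opening: 0.0599
```

```bash
python3 -c "
from h import *
t=camera('top');modules(t);modules(t,.014);cv2.imwrite('pics/t3.png',t['img'][:,:,::-1])
s=read_state();c=camera('wrist');cv2.imwrite('pics/w3.png',c['img'][:,:,::-1])
go(443.6,-59,16,91.8)"
```

```text
('blue', 656.6, 43.3, -91.1, 147, 129, 0.0, 0.036)
('blue', 633.1, 90.1, 0.9, 122, 104, 0.0, 0.036)
('blue', 464.7, -144.1, -79.3, 36, 35, 0.0, 0.034)
('blue', 361.5, -238.6, -140.4, 71, 36, 0.5, 0.033)
('blue', 357.7, 28.9, -48.2, 70, 36, 0.51, 0.035)
('yellow', 471.3, -243.6, -0.6, 68, 37, 0.0, 0.034)
('blue', 641.1, 43.4, -179.4, 68, 32, 0.0, 0.048)
('blue', 643.3, 109.7, 0.6, 68, 36, 0.0, 0.048)
('blue', 471.0, -142.6, -80.0, 29, 13, 0.0, 0.034)
('blue', 379.4, -224.3, -52.6, 29, 14, 0.0, 0.033)
('blue', 342.0, 46.1, -136.9, 28, 13, 0.0, 0.035)
('yellow', 447.4, -244.0, -91.6, 29, 13, 0.0, 0.034)
t 8.78 rot [-0.0011  0.0022  0.0007] mm [ -1.6   0.6 -40. ] F [-0.9  0.  -0.1] op 59.7 yaw 91.8
```

View pics/w3.png

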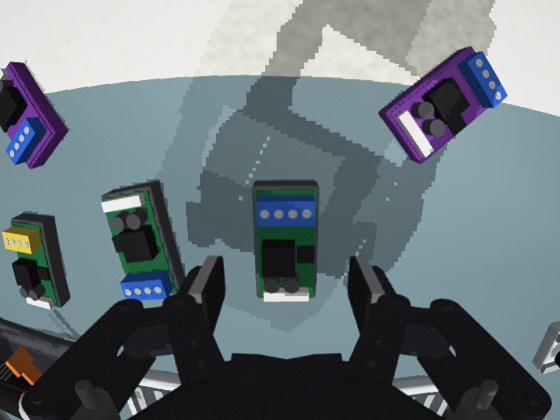

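The third blue module is centred between the pads at (286,240).

>>> play_rows(targets=[[0, 0, 0, -0.5, 0, -20, 0.4], [0, 0, 0, -0.5, 0, -39, 0.4], [0, 0, 0, -0.5, 0, -39, 0.4], [0, 0, 0, -0.5, 0, -39, -1], [0, 0, 0, -0.5, 0, -39, -1], [0, 0, 0, -0.5, 0, -39, -1], [0, 0, 0, -0.5, 0, -39, -1], [0, 0, 0, -0.5, 0, -39, -1], [0, 0, 0, -0.5, 0, 0, -1], [0, 0, 0, -0.5, 0, 40, -1]])

```text
time_s: 9.62
position: [0.442, -0.0585, 0.0946]
eef_rot: [[-0.031, 1.0, -0.005], [1.0, 0.031, 0.004], [0.004, -0.005, -1.0]]
ft_force: [2.1, -0.2, -0.2]
opening: 0.0345
```

```bash
python3 -c "
from h import *
go(645,-24,50,90)"
```

```text
t 9.62 rot [-0.0041 -0.0046 -0.0306] mm [203.   34.5 -44.6] F [ 2.1 -0.2 -0.2] op 34.5 yaw 91.8
```

>>> play_rows(targets=[[-0.004, -0.005, -0.03, 40, 7, 0, -1], [-0.004, -0.005, -0.03, 80, 14, 0, -1], [-0.004, -0.005, -0.03, 120, 20, 0, -1], [-0.004, -0.005, -0.03, 160, 27, 0, -1], [-0.004, -0.005, -0.03, 192, 34.5, 0, -1], [-0.004, -0.005, -0.03, 203, 34.5, -15, -1], [-0.004, -0.005, -0.03, 203, 34.5, -30, -1], [-0.004, -0.005, -0.03, 203, 34.5, -45, -1], [-0.004, -0.005, -0.03, 203, 34.5, -45, -1], [-0.004, -0.005, -0.03, 203, 34.5, -45, -1]])

```text
time_s: 10.45
position: [0.6434, -0.0238, 0.0483]
eef_rot: [[-0.0, 1.0, -0.003], [1.0, 0.0, 0.001], [0.001, -0.003, -1.0]]
ft_force: [0.0, -0.1, -0.3]
opening: 0.0347
```

```bash
python3 -c "
from h import *
go(645,-24,31,90)"
```

```text
t 10.45 rot [-0.0008 -0.0029 -0.0004] mm [  1.6  -0.2 -17.3] F [ 0.  -0.1 -0.3] op 34.7 yaw 90.0
```

>>> play_rows(targets=[[0, -0.003, 0, 1, 0, -10, -1], [0, -0.003, 0, 1, 0, -15, -1], [0, -0.003, 0, 1, 0, -17, -1], [0, -0.003, 0, 1, 0, -17, -1], [0, -0.003, 0, 1, 0, -17, 0.1], [0, -0.003, 0, 1, 0, -17, 0.1], [0, -0.003, 0, 1, 0, -17, 0.1], [0, -0.003, 0, 1, 0, -17, 0.1], [0, -0.003, 0, 1, 0, 10, 0.1], [0, -0.003, 0, 1, 0, 50, 0.1]])

```text
time_s: 11.28
position: [0.6404, -0.023, 0.0937]
eef_rot: [[-0.0, 1.0, -0.01], [1.0, 0.0, 0.003], [0.003, -0.01, -1.0]]
ft_force: [0.8, -0.3, -0.0]
opening: 0.0469
```

```bash
python3 -c "
from h import *
t=camera('top');cv2.imwrite('pics/t4.png',t['img'][:,:,::-1]);modules(t)
go(447.8,-147.1,60,100.8)"
```

```text
('blue', 632.8, 96.9, 0.5, 121, 91, 0.0, 0.036)
('blue', 448.0, -147.3, -169.4, 70, 37, 0.0, 0.036)
('blue', 361.6, -238.8, -140.7, 71, 36, 0.49, 0.033)
('yellow', 471.2, -244.5, -1.3, 68, 36, 0.0, 0.034)
t 11.33 rot [0.0002 0.0084 0.1878] mm [-199.9 -122.8  -46.5] F [ 6.7 -0.7  5.1] op 46.9 yaw 90.0
```

>>> play_rows(targets=[[0, 0.008, 0.1, -35, -22, 0, 0.4], [0, 0.008, 0.188, -70, -44, 0, 0.4], [0, 0.008, 0.188, -105, -66, 0, 0.4], [0, 0.008, 0.188, -140, -88, 0, 0.4], [0, 0.008, 0.188, -175, -108, 0, 0.4], [0, 0.008, 0.188, -200, -123, -15, 0.4], [0, 0.008, 0.188, -200, -123, -40, 0.4], [0, 0.008, 0.188, -200, -123, -50, 0.4], [0, 0.008, 0.188, -200, -123, -50, 0.4], [0, 0.008, 0.188, -200, -123, -50, 0.4]])

```text
time_s: 12.17
position: [0.4481, -0.147, 0.0565]
eef_rot: [[-0.188, 0.982, 0.0], [0.982, 0.188, 0.0], [0.0, 0.0, -1.0]]
ft_force: [-1.3, 0.4, 0.2]
opening: 0.0598
```

```bash
python3 -c "
from h import *
s=read_state();c=camera('wrist');cv2.imwrite('pics/w4.png',c['img'][:,:,::-1])
go(447.8,-147.1,16,100.5)"
```

```text
t 12.22 rot [ 0.0008  0.0015 -0.0065] mm [ -1.1   0.2 -41.2] F [-0.1  0.4 -0.9] op 60.0 yaw 100.9
```

View pics/w4.png

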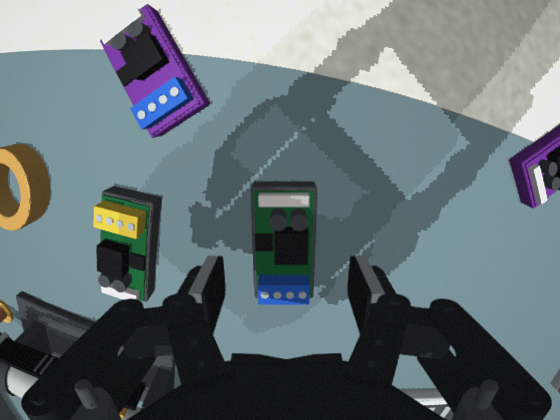

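The fourth blue module is centred at (284,243), and the fingers have room around it.

>>> play_rows(targets=[[0, 0, 0, -0.5, 0, -20, 0.4], [0, 0, 0, -0.5, 0, -40, 0.4], [0, 0, 0, -0.5, 0, -40, 0.4], [0, 0, 0, -0.5, 0, -40, -1], [0, 0, 0, -0.5, 0, -40, -1], [0, 0, 0, -0.5, 0, -40, -1], [0, 0, 0, -0.5, 0, -40, -1], [0, 0, 0, -0.5, 0, -40, -1], [0, 0, 0, -0.5, 0, 0, -1], [0, 0, 0, -0.5, 0, 40, -1]])

```text
time_s: 13.05
position: [0.4461, -0.1459, 0.0959]
eef_rot: [[-0.189, 0.982, -0.004], [0.982, 0.189, 0.003], [0.004, -0.004, -1.0]]
ft_force: [1.0, -1.1, -0.1]
opening: 0.0351
```

```bash
python3 -c "
from h import *
go(645,-90,50,90)"
```

```text
t 13.05 rot [-0.0035 -0.0042 -0.1897] mm [198.9  55.9 -45.9] F [ 1.  -1.1 -0.1] op 35.1 yaw 100.9
```

>>> play_rows(targets=[[-0.004, -0.004, -0.1, 38, 12, 0, -1], [-0.004, -0.004, -0.19, 76, 24, 0, -1], [-0.004, -0.004, -0.19, 114, 36, 0, -1], [-0.004, -0.004, -0.19, 152, 48, 0, -1], [-0.004, -0.004, -0.19, 188, 56, 0, -1], [-0.004, -0.004, -0.19, 199, 56, -15, -1], [-0.004, -0.004, -0.19, 199, 56, -30, -1], [-0.004, -0.004, -0.19, 199, 56, -46, -1], [-0.004, -0.004, -0.19, 199, 56, -46, -1], [-0.004, -0.004, -0.19, 199, 56, -46, -1]])

```text
time_s: 13.88
position: [0.6427, -0.0896, 0.0482]
eef_rot: [[0.001, 1.0, -0.005], [1.0, -0.001, 0.001], [0.001, -0.005, -1.0]]
ft_force: [0.2, -0.9, -1.3]
opening: 0.0342
```

```bash
python3 -c "
from h import *
go(645,-90,31,90)"
```

```text
t 13.88 rot [-0.0008 -0.0047  0.0007] mm [  2.3  -0.4 -17.2] F [ 0.2 -0.9 -1.3] op 34.2 yaw 90.0
```

>>> play_rows(targets=[[0, -0.005, 0, 2, 0, -10, -1], [0, -0.005, 0, 2, 0, -15, -1], [0, -0.005, 0, 2, 0, -17, -1], [0, -0.005, 0, 2, 0, -17, -1], [0, -0.005, 0, 2, 0, -17, 0.1], [0, -0.005, 0, 2, 0, -17, 0.1], [0, -0.005, 0, 2, 0, -17, 0.1], [0, -0.005, 0, 2, 0, -17, 0.1], [0, -0.005, 0, 2, 0, 10, 0.1], [0, -0.005, 0, 2, 0, 50, 0.1]])

```text
time_s: 14.72
position: [0.6408, -0.0884, 0.0935]
eef_rot: [[0.001, 1.0, -0.01], [1.0, -0.001, 0.004], [0.004, -0.01, -1.0]]
ft_force: [-0.1, -0.0, 0.0]
opening: 0.0469
```

```bash
python3 -c "
from h import *
t=camera('top');cv2.imwrite('pics/t5.png',t['img'][:,:,::-1]);modules(t)
go(471.3,-244.3,110,90)"
```

```text
('blue', 657.5, 44.3, 88.9, 146, 127, 0.0, 0.036)
('blue', 633.0, 90.1, 0.5, 122, 104, 0.0, 0.036)
('blue', 635.1, 9.3, -14.3, 134, 86, 0.0, 0.036)
('blue', 361.7, -238.8, -140.4, 70, 36, 0.5, 0.034)
('yellow', 471.1, -244.4, -0.4, 68, 36, 0.0, 0.034)
t 14.77 rot [0.0018 0.0083 0.0005] mm [-176.6 -153.8    3.7] F [ 6.3 -0.5  6.7] op 47.0 yaw 90.0
```

>>> play_rows(targets=[[0, 0.008, 0, -30, -26, 4, 0.4], [0, 0.008, 0, -60, -52, 4, 0.4], [0, 0.008, 0, -95, -78, 4, 0.4], [0, 0.008, 0, -130, -104, 4, 0.4], [0, 0.008, 0, -165, -130, 4, 0.4], [0, 0.008, 0, -185, -154, 4, 0.4], [0, 0.008, 0, -185, -154, -20, 0.4], [0, 0.008, 0, -185, -154, -40, 0.4], [0, 0.008, 0, -185, -154, -40, 0.4], [0, 0.008, 0, -185, -154, -40, 0.4]])

```text
time_s: 15.6
position: [0.4622, -0.244, 0.0656]
eef_rot: [[0.001, 1.0, -0.001], [1.0, -0.001, -0.0], [-0.0, -0.001, -1.0]]
ft_force: [1.1, 0.1, 0.2]
opening: 0.06
```

```bash
python3 -c "
from h import *
s=read_state();c=camera('wrist');cv2.imwrite('pics/w5.png',c['img'][:,:,::-1]);np.savez('w5.npz',**c,pos=s['position'],rot=s['eef_rot'])
go(462,-244.3,16,90)"
```

```text
t 15.65 rot [0.002  0.0005 0.0001] mm [ -1.3   0.2 -50.8] F [-0.8  0.6  0.3] op 59.6 yaw 90.0
```

View pics/w5.png

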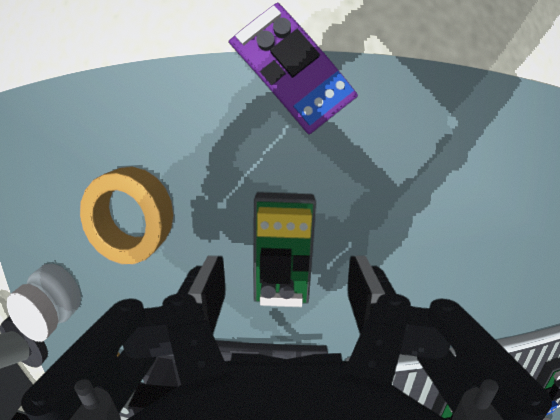

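The yellow module is centred at (284,248). Grasping.

>>> play_rows(targets=[[0, 0, 0, -1, 0, -25, 0.4], [0, 0, 0, -1, 0, -45, 0.4], [0, 0, 0, -1, 0, -50, 0.4], [0, 0, 0, -1, 0, -50, -1], [0, 0, 0, -1, 0, -50, -1], [0, 0, 0, -1, 0, -50, -1], [0, 0, 0, -1, 0, -50, -1], [0, 0, 0, -1, 0, -50, -1], [0, 0, 0, -1, 0, -10, -1], [0, 0, 0, -1, 0, 45, -1]])

```text
time_s: 16.48
position: [0.4599, -0.2425, 0.0966]
eef_rot: [[0.0, 1.0, -0.005], [1.0, -0.0, 0.003], [0.003, -0.005, -1.0]]
ft_force: [0.4, -0.7, 0.0]
opening: 0.0343
```

```bash
python3 -c "
from h import *
go(636,-156,120,90)"
```

```text
t 16.48 rot [-0.0032 -0.0054  0.0002] mm [176.1  86.5  23.4] F [ 0.4 -0.7  0. ] op 34.3 yaw 90.0
```

>>> play_rows(targets=[[-0.003, -0.005, 0, 0, 40, 24, -1], [-0.003, -0.005, 0, 10, 75, 24, -1], [-0.003, -0.005, 0, 45, 86, 24, -1], [-0.003, -0.005, 0, 85, 86.5, 24, -1], [-0.003, -0.005, 0, 125, 86.5, 24, -1], [-0.003, -0.005, 0, 160, 86.5, 24, -1], [-0.003, -0.005, 0, 176, 86.5, 10, -1], [-0.003, -0.005, 0, 176, 86.5, -20, -1], [-0.003, -0.005, 0, 176, 86.5, -46, -1], [-0.003, -0.005, 0, 176, 86.5, -46, -1]])

```text
time_s: 17.32
position: [0.6318, -0.154, 0.0441]
eef_rot: [[-0.0, 1.0, -0.011], [1.0, 0.0, 0.005], [0.005, -0.011, -1.0]]
ft_force: [-1.1, 0.2, -1.5]
opening: 0.0346
```

```bash
python3 -c "
from h import *
go(636,-156,31,90)"
```

```text
t 17.32 rot [-0.0049 -0.011  -0.0001] mm [  4.2  -2.  -13.1] F [-1.1  0.2 -1.5] op 34.6 yaw 90.0
```

>>> play_rows(targets=[[-0.005, -0.011, 0, 4, -2, -3, -1], [-0.005, -0.011, 0, 4, -2, -8, -1], [-0.005, -0.011, 0, 4, -2, -12, -1], [-0.005, -0.011, 0, 4, -2, -13, -1], [-0.005, -0.011, 0, 4, -2, -13, 0.1], [-0.005, -0.011, 0, 4, -2, -13, 0.1], [-0.005, -0.011, 0, 4, -2, -13, 0.1], [-0.005, -0.011, 0, 4, -2, -13, 0.1], [-0.005, -0.011, 0, 4, -2, 20, 0.1], [-0.005, -0.011, 0, 4, -2, 60, 0.1]])

```text
time_s: 18.15
position: [0.6326, -0.1546, 0.1006]
eef_rot: [[-0.0, 1.0, -0.008], [1.0, 0.0, 0.004], [0.004, -0.008, -1.0]]
ft_force: [1.6, -0.8, 1.0]
opening: 0.0472
```

```bash
python3 -c "
from h import *
go(480,-200,180,90)"
```

```text
t 18.15 rot [-0.0036 -0.0083 -0.    ] mm [-152.6  -45.4   79.4] F [ 1.6 -0.8  1. ] op 47.2 yaw 90.0
```

>>> play_rows(targets=[[-0.004, -0.008, 0, 0, 0, 40, 0.1], [-0.004, -0.008, 0, -20, -30, 80, 0.1], [-0.004, -0.008, 0, -40, -60, 105, 0.1], [-0.004, -0.008, 0, -63, -90, 110, 0.1], [-0.004, -0.008, 0, -63, -115, 110, 0.1], [-0.004, -0.008, 0, -63, -115, 110, 0.1], [-0.004, -0.008, 0, -63, -115, 110, 0.1], [-0.004, -0.008, 0, -63, -115, 110, 0.1], [-0.004, -0.008, 0, -63, -115, 110, 0.1], [-0.004, -0.008, 0, -63, -115, 110, 0.1]])

```text
time_s: 18.98
position: [0.5699, -0.2683, 0.2101]
eef_rot: [[-0.002, 1.0, -0.001], [1.0, 0.002, 0.0], [0.0, -0.001, -1.0]]
ft_force: [0.1, -0.1, 0.1]
opening: 0.0471
```

```bash
python3 -c "
from h import *
s=read_state();c=camera('wrist');cv2.imwrite('pics/w6.png',c['img'][:,:,::-1]);np.savez('w6.npz',**c,position=s['position'],eef_rot=s['eef_rot'])
sc=camera('scene');cv2.imwrite('pics/s6.png',sc['img'][:,:,::-1]);np.savez('s6.npz',**sc)
print(s['position'])
t=camera('top');modules(t,.014)"
```

```text
[ 0.56993079 -0.2683154   0.21007725]
('blue', 641.3, 43.4, -179.4, 68, 33, 0.0, 0.048)
('blue', 642.5, -87.8, -179.3, 68, 35, 0.0, 0.047)
('blue', 642.5, -87.8, -179.3, 68, 35, 0.0, 0.047)
('blue', 643.2, 109.4, 0.4, 69, 35, 0.0, 0.047)
('blue', 642.0, -22.9, 0.5, 69, 36, 0.0, 0.047)
('blue', 379.9, -224.1, -48.5, 29, 14, 0.0, 0.034)
('blue', 341.8, 46.4, -138.4, 28, 13, 0.0, 0.034)
('yellow', 643.2, -155.0, -0.4, 68, 36, 0.0, 0.047)
```

View pics/w6.png

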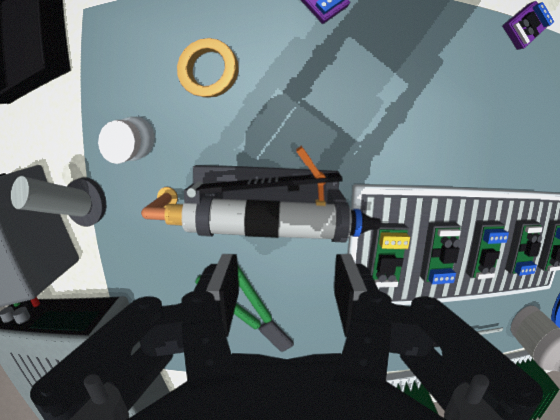

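View pics/s6.png

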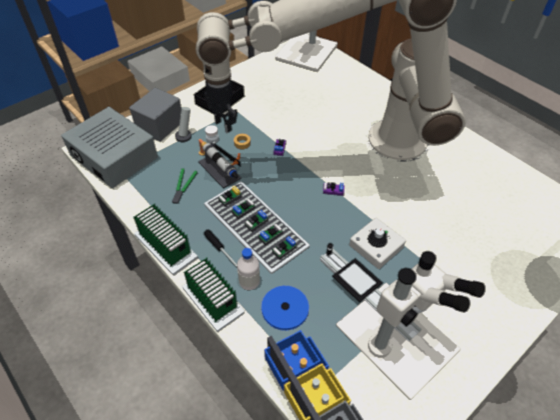

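All five modules are flat on the grille. The wrist view shows the gun from above, with the lever tip at about (299,149), its root at (322,200), and the body from (183,218) to (350,220). I'll zoom in.

```bash
python3 -c "
from h import *
c=load('w6.npz');crop(c['img'],150,130,400,260,3.2,'pics/w6z.png')
t=load('top0.npz');crop(t['img'],345,180,460,240,6.9,'pics/t0z.png')"
```

```text
(no output)
```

View pics/w6z.png

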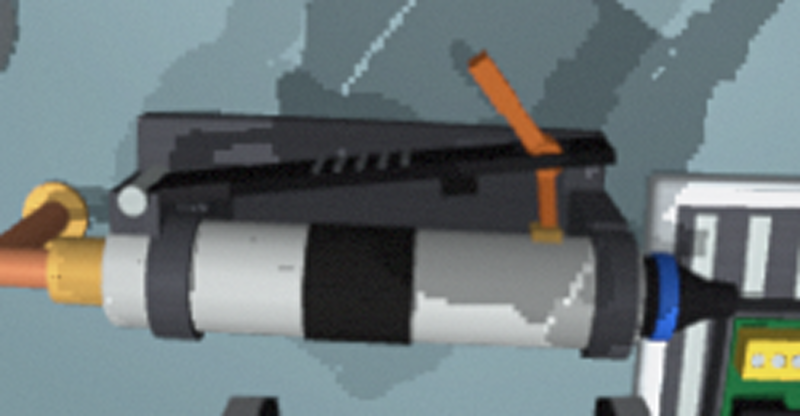

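```bash
python3 -c "
from h import *
c=load('w6.npz')
for n,u,v,z in [('hinge',132,202,.071),('tabtip',478,62,.068),('pivot',545,150,.068),('rib',360,158,.071),('ribR',315,160,.071),('ribF',408,156,.071),('axR',210,280,.06),('axM',358,283,.06),('axF',580,290,.06),('front',642,290,.06),('rear',104,277,.06),('padfront',612,150,.071),('nozz',738,300,.06)]:
    print(n,wrist_world(c,c,(150+u/3.2,130+v/3.2),z).round(4)*1000)
t=load('top0.npz')
for n,u,v,z in [('nozz',110,220,.06),('tabtip',305,385,.066),('pivot',260,325,.066),('pipe',650,250,.075)]:
    print('top',n,onz(t,(345+u/6.5,170+v/6.5),z).round(4)*1000)
"
```

```text
hinge [ 562.8 -352.4   71. ]
tabtip [ 526.  -258.6   68. ]
pivot [ 549.4 -240.6   68. ]
rib [ 551.1 -289.5   71. ]
ribR [ 551.6 -301.4   71. ]
ribF [ 550.6 -276.9   71. ]
axR [ 588.7 -334.2   60. ]
axM [ 589.4 -291.5   60. ]
axF [ 591.4 -228.4   60. ]
front [ 591.4 -210.3   60. ]
rear [ 588.  -366.4   60. ]
padfront [ 548.6 -223.    71. ]
nozz [ 594.6 -181.1   60. ]
top nozz [ 591.5 -179.4   60. ]
top tabtip [ 525.9 -255.8   66. ]
top pivot [ 549.6 -238.    66. ]
top pipe [ 580.6 -390.5   75. ]
```

```bash
python3 -c "
from h import *
print(read_state()['qpos'])
go(527,-252,58,88.5)"
```

```text
[-3.62098592e+01  1.86330632e+01  8.41920726e+01 -2.34302539e-02
  7.72057048e+01 -1.26276045e+02]
t 19.13 rot [-0.     -0.0007 -0.0274] mm [ -42.9   16.8 -152.3] F [-0.3 -0.4 -0.8] op 47.3 yaw 90.1
```

>>> play_rows(targets=[[0, 0, -0.027, -20, 8, -20, -0.15], [0, 0, -0.027, -43, 17, -50, -0.15], [0, 0, -0.027, -43, 17, -80, -0.15], [0, 0, -0.027, -43, 17, -100, -0.15], [0, 0, -0.027, -43, 17, -112, -0.15], [0, 0, -0.027, -43, 17, -112, -0.15], [0, 0, -0.027, -43, 17, -112, -0.15], [0, 0, -0.027, -43, 17, -112, -0.15], [0, 0, -0.027, -43, 17, -112, -0.15], [0, 0, -0.027, -43, 17, -112, -0.15]])

```text
time_s: 19.97
position: [0.528, -0.2525, 0.1]
eef_rot: [[0.026, 1.0, 0.002], [1.0, -0.026, -0.002], [-0.002, 0.002, -1.0]]
ft_force: [0.1, -0.2, -0.2]
opening: 0.0363
```

```bash
python3 -c "
from h import *
s=read_state();c=camera('wrist');cv2.imwrite('pics/w7.png',c['img'][:,:,::-1]);np.savez('w7.npz',**c,position=s['position'],eef_rot=s['eef_rot'])
sc=camera('scene');crop(sc['img'],180,90,280,200,5,'pics/s7.png')
go(527,-252,58,88.5)"
```

```text
t 20.07 rot [ 0.0011  0.0008 -0.0005] mm [ -0.5   0.2 -41.4] F [ 1.  -0.3  0.3] op 36.2 yaw 88.5
```

View pics/w7.png

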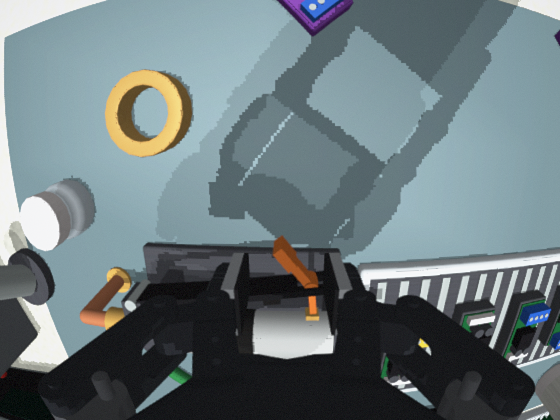

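View pics/s7.png

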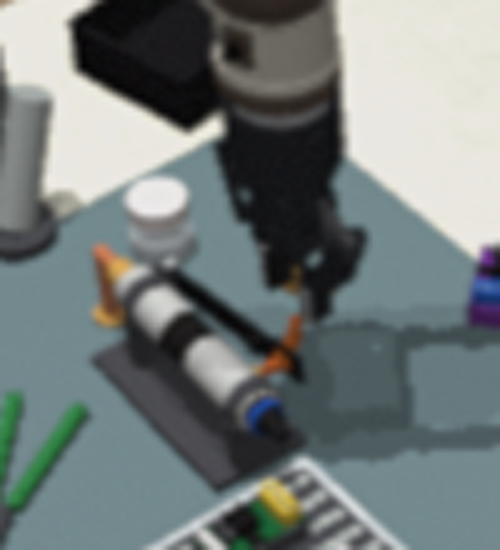

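The lever tip at (281,245) lies between the fingers (245–335), so I descend.

>>> play_rows(targets=[[0, 0, 0, -0.5, 0, -10, -0.15], [0, 0, 0, -0.5, 0, -20, -0.15], [0, 0, 0, -0.5, 0, -30, -0.15], [0, 0, 0, -0.5, 0, -38, -0.15], [0, 0, 0, -0.5, 0, -41, -0.15], [0, 0, 0, -0.5, 0, -41, -0.15], [0, 0, 0, -0.5, 0, -41, -0.15], [0, 0, 0, -0.5, 10, -41, -0.15], [0, 0, 0, -0.5, 18, -41, -0.15], [0, 0, 0, -0.5, 18, -41, -0.15]])

```text
time_s: 20.9
position: [0.5268, -0.2331, 0.0587]
eef_rot: [[0.025, 1.0, 0.0], [1.0, -0.025, -0.002], [-0.002, 0.0, -1.0]]
ft_force: [-1.6, -1.2, 0.5]
opening: 0.0361
```

```bash
python3 -c "
from h import *
s=read_state();c=camera('wrist');cv2.imwrite('pics/w8.png',c['img'][:,:,::-1]);np.savez('w8.npz',**c,position=s['position'],eef_rot=s['eef_rot'])
go(527,-252,58,88.5)"
```

```text
t 20.95 rot [ 0.0015  0.0008 -0.0015] mm [ -0.  -18.5  -0.8] F [-2.  -1.   0.2] op 35.9 yaw 88.6
```

View pics/w8.png

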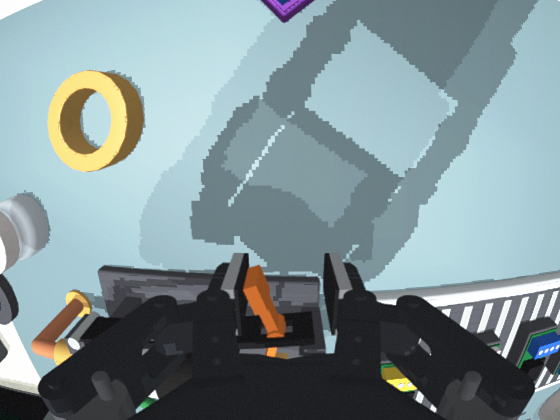

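>>> play_rows(targets=[[0, 0, 0, 0, 5, 0, -0.15], [0, 0, 0, 0, 9, 0, -0.15], [0, 0, 0, 0, 12, 0, -0.15], [0, 0, 0, 0, 14, 0, -0.15], [0, 0, 0, 0, 15, 0, -0.15], [0, 0, 0, 0, 16, 0, -0.15], [0, 0, 0, 0, 17, 0, -0.15], [0, 0, 0, 0, 18, 0, -0.15], [0, 0, 0, 0, 18, 0, -0.15], [0, 0, 0, 0, 18, 0, -0.15]])

```text
time_s: 21.78
position: [0.5272, -0.2155, 0.0589]
eef_rot: [[0.025, 1.0, 0.001], [1.0, -0.025, -0.002], [-0.001, 0.001, -1.0]]
ft_force: [-0.4, -2.2, 1.8]
opening: 0.0361
```

```bash
python3 -c "
from h import *
s=read_state();c=camera('wrist');cv2.imwrite('pics/w9.png',c['img'][:,:,::-1]);np.savez('w9.npz',**c,position=s['position'],eef_rot=s['eef_rot'])
go(527,-252,58,88.5)"
```

```text
t 21.83 rot [ 0.0015  0.0013 -0.0014] mm [ -0.2 -36.6  -0.9] F [-0.4 -2.1  0.9] op 36.4 yaw 88.6
```

View pics/w9.png

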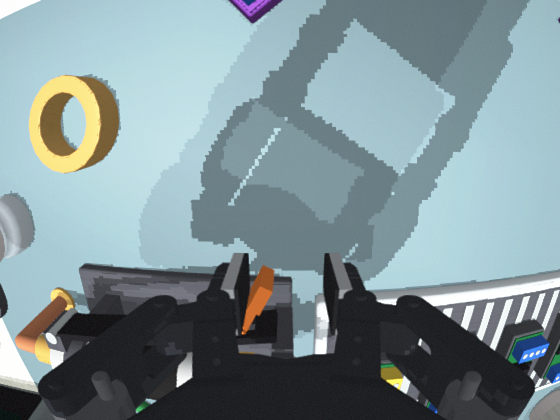

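Force is still only about 2 N, so it isn't at the stop yet. I'll push on a few mm in 1 mm steps.

>>> play_rows(targets=[[0, 0, 0, 0, 1, 0, -0.15], [0, 0, 0, 0, 1.5, 0, -0.15], [0, 0, 0, 0, 2, 0, -0.15], [0, 0, 0, 0, 2.5, 0, -0.15], [0, 0, 0, 0, 3, 0, -0.15], [0, 0, 0, 0, 3, 0, -0.15], [0, 0, 0, 0, 3, 0, -0.15], [0, 0, 0, 0, 3, 0, -0.15], [0, 0, 0, 0, 3, 0, -0.15], [0, 0, 0, 0, 3, 0, -0.15]])

```text
time_s: 22.67
position: [0.5275, -0.2138, 0.0591]
eef_rot: [[0.025, 1.0, 0.002], [1.0, -0.025, -0.004], [-0.004, 0.002, -1.0]]
ft_force: [1.4, -7.3, -1.3]
opening: 0.0365
```

Force rose to 7 N while the tool stopped short of its target, so the lever is at its stop. Back off and lift.

>>> play_rows(targets=[[0, 0, 0, 0, -4, 0, -0.15], [0, 0, 0, 0, -6, 2, -0.15], [0, 0, 0, 0, -6, 30, -0.15], [0, 0, 0, 0, -6, 60, -0.15], [0, 0, 0, 15, -20, 90, 0.4], [0, 0, 0, 30, -40, 120, 0.4], [0, 0, 0, 43, -55, 150, 0.4], [0, 0, 0, 43, -55, 150, 0.4], [0, 0, 0, 43, -55, 150, 0.4], [0, 0, 0, 43, -55, 150, 0.4]])

```text
time_s: 23.5
position: [0.57, -0.268, 0.2081]
eef_rot: [[0.025, 1.0, 0.001], [1.0, -0.025, -0.002], [-0.002, 0.001, -1.0]]
ft_force: [0.1, 0.8, -0.7]
opening: 0.0596
```

```bash
python3 -c "
from h import *
s=read_state();c=camera('wrist');np.savez('w10.npz',**c,position=s['position'],eef_rot=s['eef_rot'])
crop(c['img'],150,130,400,260,3.2,'pics/w10z.png')
go(583.4,-289.4,120,-1.5)"
```

```text
t 23.55 rot [ 5.0000e-04 -1.4000e-03 -1.5724e+00] mm [ 13.9 -21.9 -87.2] F [ 0.5 -0.6 -0.1] op 60.1 yaw 88.6
```

View pics/w10z.png

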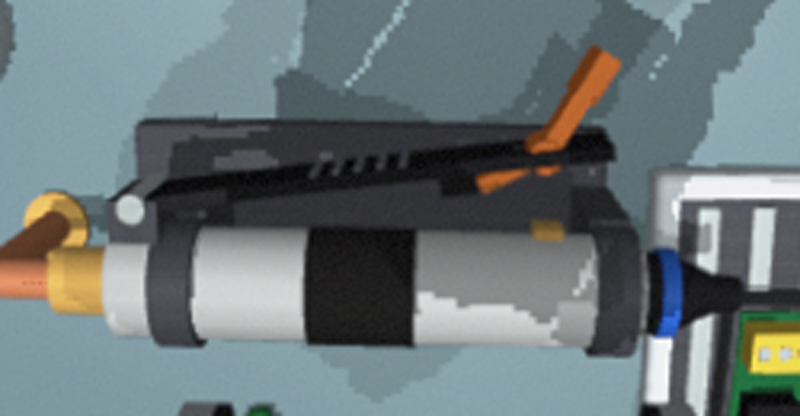

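The lever is forward, its tip at (610,55) in the zoom. Next I turn the tool 90° for the squeeze.

>>> play_rows(targets=[[0, 0, -0.12, 14, -22, -20, 0.65], [0, 0, -0.24, 14, -22, -40, 0.65], [0, 0, -0.36, 14, -22, -60, 0.65], [0, 0, -0.48, 14, -22, -60, 0.65], [0, 0, -0.6, 14, -22, -60, 0.65], [0, 0, -0.72, 14, -22, -60, 0.65], [0, 0, -0.84, 14, -22, -60, 0.65], [0, 0, -0.96, 14, -22, -60, 0.65], [0, 0, -1.08, 14, -22, -60, 0.65], [0, 0, -1.2, 14, -22, -60, 0.65]])

```text
time_s: 24.38
position: [0.5821, -0.2879, 0.145]
eef_rot: [[0.942, 0.334, -0.005], [0.334, -0.942, 0.003], [-0.004, -0.004, -1.0]]
ft_force: [-0.1, 0.2, 0.3]
opening: 0.0707
```

```bash
python3 -c "
from h import *
go(583.4,-289.4,120,-1.5)"
```

```text
t 24.38 rot [-0.0039 -0.0042 -0.3669] mm [  1.3  -1.5 -25. ] F [-0.1  0.2  0.3] op 70.7 yaw 19.5
```

>>> play_rows(targets=[[-0.004, -0.004, -0.12, 1.3, -1.5, -10, 0.65], [-0.004, -0.004, -0.24, 1.3, -1.5, -25, 0.65], [-0.004, -0.004, -0.367, 1.3, -1.5, -25, 0.65], [-0.004, -0.004, -0.367, 1.3, -1.5, -25, 0.65], [-0.004, -0.004, -0.367, 1.3, -1.5, -25, 0.65], [-0.004, -0.004, -0.367, 1.3, -1.5, -25, 0.65], [-0.004, -0.004, -0.367, 1.3, -1.5, -25, 0.65], [-0.004, -0.004, -0.367, 1.3, -1.5, -25, 0.65], [-0.004, -0.004, -0.367, 1.3, -1.5, -25, 0.65], [-0.004, -0.004, -0.367, 1.3, -1.5, -25, 0.65]])

```text
time_s: 25.22
position: [0.5835, -0.2895, 0.1202]
eef_rot: [[1.0, -0.026, 0.0], [-0.026, -1.0, -0.0], [0.0, 0.0, -1.0]]
ft_force: [-0.4, -0.2, -0.3]
opening: 0.0701
```

```bash
python3 -c "
from h import *
s=read_state();c=camera('wrist');np.savez('w11.npz',**c,position=s['position'],eef_rot=s['eef_rot']);cv2.imwrite('pics/w11.png',c['img'][:,:,::-1])
for p in [(.5540,-.2886,.071),(.589,-.289,.076),(.605,-.2886,.06)]: print(wproj(c,s,p))
go(583.4,-289.4,58,-1.5)"
```

```text
[236.36645597 238.47545894]
[295.57784871 241.17571253]
[320.52459082 230.02309317]
t 25.27 rot [ 0.0002  0.0001 -0.0003] mm [ -0.1   0.1 -62.2] F [1.4 1.2 0.1] op 70.3 yaw -1.5
```

View pics/w11.png

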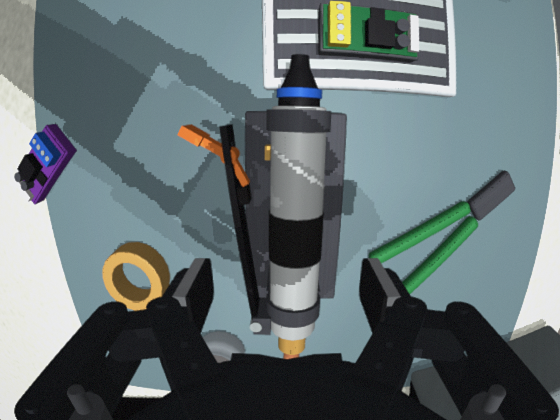

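The projected paddle point (236,238) and body edge (320,230) match what I see, so I descend.

>>> play_rows(targets=[[0, 0, 0, 0, 0, -15, 0.65], [0, 0, 0, 0, 0, -30, 0.65], [0, 0, 0, 0, 0, -45, 0.65], [0, 0, 0, 0, 0, -56, 0.65], [0, 0, 0, 0, 0, -62, 0.65], [0, 0, 0, 0, 0, -62, 0.65], [0, 0, 0, 0, 0, -62, 0.65], [0, 0, 0, 0, 0, -62, 0.3], [0, 0, 0, 0, 0, -62, 0.25], [0, 0, 0, 0, 0, -62, 0.25]])

```text
time_s: 26.1
position: [0.5834, -0.29, 0.0592]
eef_rot: [[1.0, -0.026, -0.0], [-0.026, -1.0, -0.001], [-0.0, 0.001, -1.0]]
ft_force: [-3.4, -0.6, 2.9]
opening: 0.0533
```

```bash
python3 -c "
from h import *
s=read_state();c=camera('wrist');np.savez('w12.npz',**c,position=s['position'],eef_rot=s['eef_rot']);cv2.imwrite('pics/w12.png',c['img'][:,:,::-1])
go(583.4,-289.4,58,-1.5)"
```

```text
t 26.15 rot [ 0.0012  0.     -0.0005] mm [-0.   0.6 -1. ] F [-3.4  0.7  2.9] op 53.4 yaw -1.5
```

View pics/w12.png

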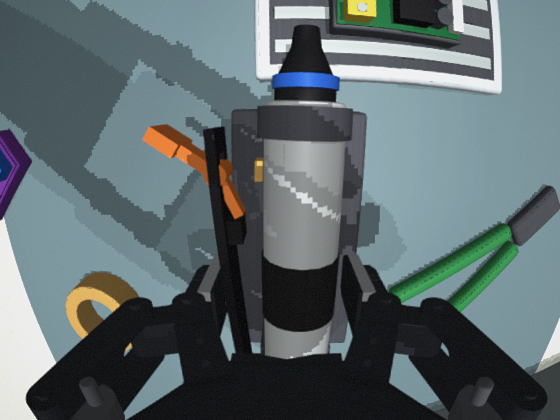

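>>> play_rows(targets=[[0, 0, 0, 0, 0, 0, 0.15], [0, 0, 0, 0, 0, 0, 0.05], [0, 0, 0, 0, 0, 0, -0.1], [0, 0, 0, 0, 0, 0, -0.3], [0, 0, 0, 0, 0, 0, -0.3], [0, 0, 0, 0, 0, 0, -0.3], [0, 0, 0, 0, 0, 0, -0.3], [0, 0, 0, 0, 0, 0, -0.3], [0, 0, 0, 0, 0, 0, -0.3], [0, 0, 0, 0, 0, 0, -0.3]])

```text
time_s: 26.98
position: [0.5842, -0.29, 0.06]
eef_rot: [[1.0, -0.027, 0.002], [-0.027, -1.0, -0.001], [0.002, 0.001, -1.0]]
ft_force: [-2.4, 1.1, 5.8]
opening: 0.0397
```

```bash
python3 -c "
from h import *
s=read_state();c=camera('wrist');np.savez('w13.npz',**c,position=s['position'],eef_rot=s['eef_rot']);cv2.imwrite('pics/w13.png',c['img'][:,:,::-1])
go(583.4,-289.4,58,-1.5)"
```

```text
t 27.03 rot [0.0012 0.0019 0.0009] mm [-0.8  0.6 -2. ] F [-3.   1.2  5.7] op 40.2 yaw -1.5
```

View pics/w13.png

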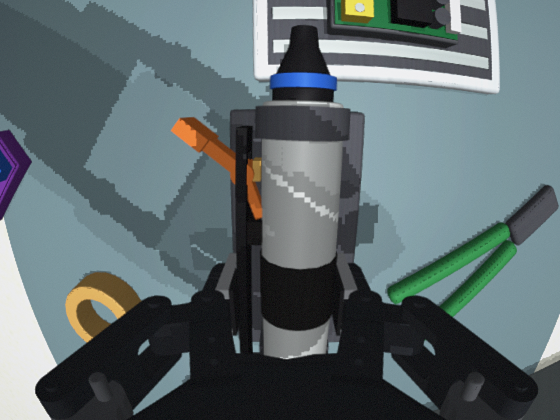

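The paddle is squeezed against the body (opening 40 mm, stalled). Hold.

>>> play_rows(targets=[[0, 0, 0, 0, 0, 0, -0.3], [0, 0, 0, 0, 0, 0, -0.3], [0, 0, 0, 0, 0, 0, -0.3], [0, 0, 0, 0, 0, 0, -0.3], [0, 0, 0, 0, 0, 0, -0.3], [0, 0, 0, 0, 0, 0, -0.3], [0, 0, 0, 0, 0, 0, -0.3], [0, 0, 0, 0, 0, 0, -0.3], [0, 0, 0, 0, 0, 0, -0.3], [0, 0, 0, 0, 0, 0, -0.3]])

```text
time_s: 27.87
position: [0.5842, -0.29, 0.06]
eef_rot: [[1.0, -0.027, 0.002], [-0.027, -1.0, -0.001], [0.002, 0.001, -1.0]]
ft_force: [-3.4, 1.1, 4.1]
opening: 0.0402
```

>>> play_rows(targets=[[0, 0, 0, 0, 0, 0, -0.3], [0, 0, 0, 0, 0, 0, -0.3], [0, 0, 0, 0, 0, 0, -0.3], [0, 0, 0, 0, 0, 0, -0.3], [0, 0, 0, 0, 0, 0, -0.3], [0, 0, 0, 0, 0, 0, -0.3], [0, 0, 0, 0, 0, 0, -0.3], [0, 0, 0, 0, 0, 0, -0.3], [0, 0, 0, 0, 0, 0, -0.3], [0, 0, 0, 0, 0, 0, -0.3]])

```text
time_s: 28.7
position: [0.5842, -0.29, 0.06]
eef_rot: [[1.0, -0.027, 0.002], [-0.027, -1.0, -0.001], [0.002, 0.001, -1.0]]
ft_force: [-3.5, 1.2, 3.1]
opening: 0.0403
```

>>> play_rows(targets=[[0, 0, 0, 0, 0, 0, 0.1], [0, 0, 0, 0, 0, 0, 0.3], [0, 0, 0, 0, 0, 0, 0.5], [0, 0, 0, 0, 0, 0, 0.65], [0, 0, 0, 0, 0, 0, 0.65], [0, 0, 0, 0, 0, 0, 0.65], [0, 0, 0, 0, 0, 30, 0.65], [0, 0, 0, 0, 0, 60, 0.65], [0, 0, 0, 0, 0, 60, 0.65], [0, 0, 0, 0, 0, 60, 0.65]])

```text
time_s: 29.53
position: [0.5861, -0.2912, 0.1232]
eef_rot: [[1.0, -0.027, 0.007], [-0.027, -1.0, -0.005], [0.007, 0.005, -1.0]]
ft_force: [-0.3, -0.1, -0.2]
opening: 0.0707
```

```bash
python3 -c "
from h import *
s=read_state();c=camera('wrist');np.savez('w14.npz',**c,position=s['position'],eef_rot=s['eef_rot']);cv2.imwrite('pics/w14.png',c['img'][:,:,::-1])
go(527,-220,180,88.5)"
```

```text
t 29.58 rot [-1.1000e-03  5.0000e-03  1.5715e+00] mm [-57.9  70.3  59. ] F [-1.2 -0.5 -1.2] op 70.3 yaw -1.5
```

View pics/w14.png

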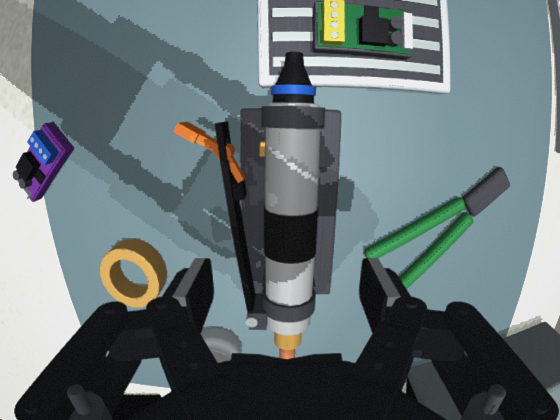

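The paddle is released and the lever still forward. I rotate back to flip the lever.

>>> play_rows(targets=[[0, 0, 0.12, -15, 17, 40, 0], [0, 0, 0.24, -30, 34, 59, -0.15], [0, 0, 0.36, -58, 65, 59, -0.15], [0, 0, 0.48, -58, 65, 59, -0.15], [0, 0, 0.6, -58, 65, 59, -0.15], [0, 0, 0.72, -58, 65, 59, -0.15], [0, 0, 0.84, -58, 65, 59, -0.15], [0, 0, 0.96, -58, 65, 59, -0.15], [0, 0, 1.08, -58, 65, 59, -0.15], [0, 0, 1.2, -58, 65, 59, -0.15]])

```text
time_s: 30.42
position: [0.5262, -0.2247, 0.1783]
eef_rot: [[0.382, 0.924, 0.002], [0.924, -0.382, 0.005], [0.005, -0.0, -1.0]]
ft_force: [-0.0, 0.1, -0.2]
opening: 0.0358
```

```bash
python3 -c "
from h import *
go(527,-225,100,88.5)"
```

```text
t 30.42 rot [-0.0048  0.0007  0.3655] mm [  0.8  -0.3 -78.3] F [-0.   0.1 -0.2] op 35.8 yaw 67.6
```

>>> play_rows(targets=[[-0.005, 0, 0.12, 1, 0, -20, -0.15], [-0.005, 0, 0.24, 1, 0, -40, -0.15], [-0.005, 0, 0.365, 1, 0, -60, -0.15], [-0.005, 0, 0.365, 1, 0, -78, -0.15], [-0.005, 0, 0.365, 1, 0, -78, -0.15], [-0.005, 0, 0.365, 1, 0, -78, -0.15], [-0.005, 0, 0.365, 1, 0, -78, -0.15], [-0.005, 0, 0.365, 1, 0, -78, -0.15], [-0.005, 0, 0.365, 1, 0, -78, -0.15], [-0.005, 0, 0.365, 1, 0, -78, -0.15]])

```text
time_s: 31.25
position: [0.5278, -0.2251, 0.1014]
eef_rot: [[0.027, 1.0, 0.002], [1.0, -0.027, -0.001], [-0.001, 0.002, -1.0]]
ft_force: [0.0, 0.4, 0.1]
opening: 0.0364
```

```bash
python3 -c "
from h import *
s=read_state();c=camera('wrist');cv2.imwrite('pics/w15.png',c['img'][:,:,::-1])
go(527,-225,58,88.5)"
```

```text
t 31.3 rot [0.001  0.0019 0.0006] mm [ -0.6  -0.  -43.2] F [-0.4  0.1  0.2] op 36.1 yaw 88.5
```

View pics/w15.png

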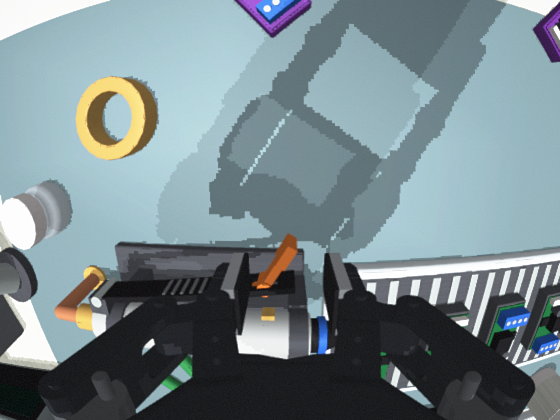

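The tab is between the fingers at (290,240). Descend, then push rearward.

>>> play_rows(targets=[[0, 0, 0, -0.5, 0, -12, -0.15], [0, 0, 0, -0.5, 0, -24, -0.15], [0, 0, 0, -0.5, 0, -36, -0.15], [0, 0, 0, -0.5, 0, -42, -0.15], [0, 0, 0, -0.5, 0, -42, -0.15], [0, 0, 0, -0.5, -8, -42, -0.15], [0, 0, 0, -0.5, -16, -42, -0.15], [0, 0, 0, -0.5, -24, -42, -0.15], [0, 0, 0, -0.5, -28, -42, -0.15], [0, 0, 0, -0.5, -30, -42, -0.15]])

```text
time_s: 32.13
position: [0.5271, -0.256, 0.0595]
eef_rot: [[0.028, 1.0, 0.002], [1.0, -0.028, -0.001], [-0.001, 0.002, -1.0]]
ft_force: [-1.0, 2.5, 0.4]
opening: 0.0365
```

>>> play_rows(targets=[[0, 0, 0, 0, -1, 0, -0.15], [0, 0, 0, 0, -2, 0, -0.15], [0, 0, 0, 0, -3, 0, -0.15], [0, 0, 0, 0, -4, 0, -0.15], [0, 0, 0, 0, -4, 0, -0.15], [0, 0, 0, 0, -4, 0, -0.15], [0, 0, 0, 0, -4, 0, -0.15], [0, 0, 0, 0, -4, 0, -0.15], [0, 0, 0, 0, -4, 0, -0.15], [0, 0, 0, 0, -4, 0, -0.15]])

```text
time_s: 32.97
position: [0.5272, -0.2601, 0.0596]
eef_rot: [[0.028, 1.0, 0.002], [1.0, -0.028, -0.001], [-0.001, 0.002, -1.0]]
ft_force: [0.5, 2.4, -0.0]
opening: 0.0366
```

Still 2.4 N and moving, so I push a little more.

>>> play_rows(targets=[[0, 0, 0, 0, -1, 0, -0.15], [0, 0, 0, 0, -2, 0, -0.15], [0, 0, 0, 0, -3, 0, -0.15], [0, 0, 0, 0, -3.5, 0, -0.15], [0, 0, 0, 0, -3.5, 0, -0.15], [0, 0, 0, 0, -3.5, 0, -0.15], [0, 0, 0, 0, -3.5, 0, -0.15], [0, 0, 0, 0, -3.5, 0, -0.15], [0, 0, 0, 0, -3.5, 0, -0.15], [0, 0, 0, 0, -3.5, 0, -0.15]])

```text
time_s: 33.8
position: [0.5272, -0.2636, 0.0596]
eef_rot: [[0.028, 1.0, 0.002], [1.0, -0.028, -0.001], [-0.001, 0.002, -1.0]]
ft_force: [0.8, 2.4, 0.8]
opening: 0.0361
```

>>> play_rows(targets=[[0, 0, 0, 0, -1, 0, -0.15], [0, 0, 0, 0, -2, 0, -0.15], [0, 0, 0, 0, -2.5, 0, -0.15], [0, 0, 0, 0, -2.5, 0, -0.15], [0, 0, 0, 0, -2.5, 0, -0.15], [0, 0, 0, 0, -2.5, 0, -0.15], [0, 0, 0, 0, -2.5, 0, -0.15], [0, 0, 0, 0, -2.5, 0, -0.15], [0, 0, 0, 0, -2.5, 0, -0.15], [0, 0, 0, 0, -2.5, 0, -0.15]])

```text
time_s: 34.63
position: [0.5268, -0.2643, 0.0592]
eef_rot: [[0.027, 1.0, 0.001], [1.0, -0.027, 0.002], [0.002, 0.001, -1.0]]
ft_force: [-0.1, 7.3, 2.8]
opening: 0.0359
```

```bash
python3 -c "
from h import *
s=read_state();c=camera('wrist');cv2.imwrite('pics/w16.png',c['img'][:,:,::-1])
go(527,-225,58,88.5)"
```

```text
t 34.68 rot [-0.0022  0.0009  0.0013] mm [ 0.2 39.3 -1.2] F [0.9 8.2 2.3] op 36.3 yaw 88.4
```

View pics/w16.png

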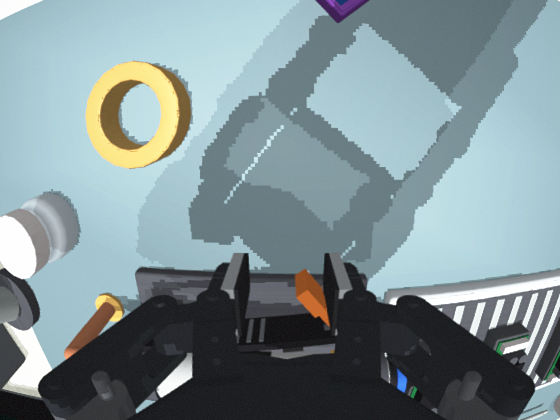

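The stop is reached (8 N, no further travel). Back off and lift.

>>> play_rows(targets=[[0, 0, 0, 0, 5, 0, -0.15], [0, 0, 0, 0, 8, 2, -0.15], [0, 0, 0, 0, 8, 30, -0.15], [0, 0, 0, 0, 8, 60, -0.15], [0, 0, 0, 15, 4, 90, 0.1], [0, 0, 0, 30, 0, 120, 0.1], [0, 0, 0, 43, -4, 150, 0.1], [0, 0, 0, 43, -4, 150, 0.1], [0, 0, 0, 43, -4, 150, 0.1], [0, 0, 0, 43, -4, 150, 0.1]])

```text
time_s: 35.52
position: [0.5695, -0.2684, 0.2088]
eef_rot: [[0.028, 1.0, 0.0], [1.0, -0.028, 0.002], [0.002, 0.0, -1.0]]
ft_force: [-0.1, 0.2, -0.6]
opening: 0.0472
```

```bash
python3 -c "
from h import *
s=read_state();c=camera('wrist');np.savez('w17.npz',**c,position=s['position'],eef_rot=s['eef_rot'])
crop(c['img'],150,130,400,260,3.2,'pics/w17z.png')
t=camera('top');modules(t,.014)
go(636,-155,120,90)"
```

```text
('blue', 641.1, 43.4, -179.4, 68, 33, 0.0, 0.049)
('blue', 642.4, -88.0, 179.8, 69, 35, 0.0, 0.048)
('blue', 642.4, -88.0, 179.8, 69, 35, 0.0, 0.048)
('blue', 648.7, 1.3, -0.3, 70, 35, 0.0, 0.047)
('blue', 643.1, 109.5, 0.3, 69, 35, 0.0, 0.049)
('blue', 648.7, 1.3, -0.3, 70, 35, 0.0, 0.047)
('blue', 380.2, -223.7, -45.6, 28, 14, 0.0, 0.033)
('blue', 341.9, 46.1, -137.3, 28, 13, 0.0, 0.035)
('yellow', 643.3, -155.4, -0.4, 69, 36, 0.0, 0.047)
t 35.62 rot [-0.0038 -0.0018  0.0277] mm [ 67.3 112.8 -87.4] F [ 0.  -0.2 -0.1] op 47.3 yaw 88.4
```

View pics/w17z.png

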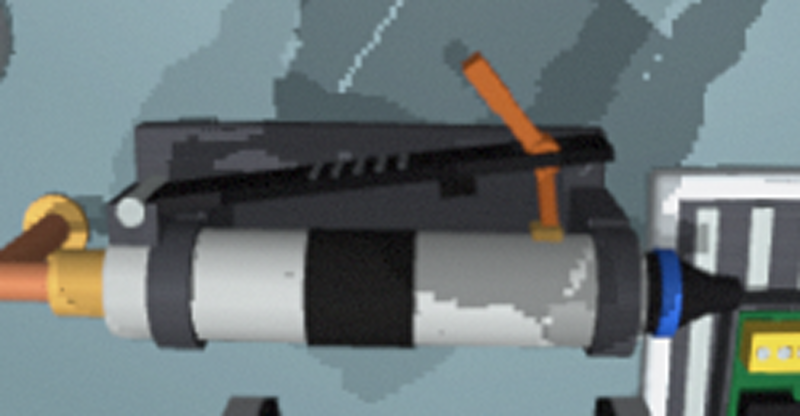

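The lever is back at locked, as it was originally. One blue module was knocked from y=-23 to y=+1 but still lies flat on the grille. Next I measure the stage centre and pick up the yellow module.

```bash
python3 -c "
from h import *
t=camera('top');s=camera('scene');np.savez('top20.npz',**t)
g=cv2.cvtColor(t['img'],cv2.COLOR_RGB2GRAY)
roi=np.zeros_like(g);roi[190:245,145:200]=1
m=((g<60)&(roi>0)).astype(np.uint8)
cs,_=cv2.findContours(m,cv2.RETR_EXTERNAL,cv2.CHAIN_APPROX_NONE);k=max(cs,key=cv2.contourArea);r=cv2.minAreaRect(k);print(r)
b=cv2.boxPoints(r);print([onz(t,p,.03).round(4)[:2] for p in b],onz(t,r[0],.03)*1000)
m=((g>140)&(roi>0)).astype(np.uint8);m[:, :153]=0;m[:,192:]=0;m[:200]=0;m[233:]=0
n,l,st,ce=cv2.connectedComponentsWithStats(m);i=1+np.argmax(st[1:,4]);print(st[i],ce[i],onz(t,ce[i],.03)*1000)
P=cloud(t);box('post',P,.5,.62,.12,.24,.06,.08)
go(636,-155,120,90)"
```

```text
((173.46234130859375, 215.0171356201172), (42.30432891845703, 35.383148193359375), 2.12109637260437)
[array([0.5127, 0.3776]), array([0.6077, 0.3769]), array([0.6046, 0.2631]), array([0.5096, 0.2644])] [558.55469014 320.49096872  30.        ]
[157 204  31  22 643] [172.19906687 215.06687403] [558.38769581 323.8756845   30.        ]
post 43 [array([558.1, 207.7]), array([17.9, 15.9]), np.float64(89.2)] med [557.9 207.2  70.2] mn [550.2 198.7  60.6] mx [566.  216.7  74.8]
t 35.72 rot [-0.0037 -0.0015  0.0278] mm [ 67.2 112.8 -87.5] F [ 1.  -1.3 -0.7] op 47.0 yaw 88.4
```

>>> play_rows(targets=[[0, 0, 0, 5, 40, 0, 0.1], [0, 0, 0.028, 20, 80, 0, 0.1], [0, 0, 0.028, 55, 100, -20, 0.1], [0, 0, 0.028, 67, 113, -50, 0.1], [0, 0, 0.028, 67, 113, -87, 0.1], [0, 0, 0.028, 67, 113, -110, 0.1], [0, 0, 0.028, 67, 113, -120, 0.1], [0, 0, 0.028, 67, 113, -120, 0.1], [0, 0, 0.028, 67, 113, -120, 0.1], [0, 0, 0.028, 67, 113, -120, 0.1]])

```text
time_s: 36.55
position: [0.6371, -0.1558, 0.09]
eef_rot: [[0.0, 1.0, 0.002], [1.0, -0.0, 0.002], [0.002, 0.002, -1.0]]
ft_force: [0.7, -0.1, -0.4]
opening: 0.0473
```

```bash
python3 -c "
from h import *
s=read_state();c=camera('wrist');cv2.imwrite('pics/w18.png',c['img'][:,:,::-1])
go(636,-155,31,90)"
```

```text
t 36.6 rot [-0.0019  0.0026  0.0003] mm [ -1.3   0.9 -59.3] F [-0.4  0.7 -0.1] op 46.9 yaw 90.0
```

View pics/w18.png

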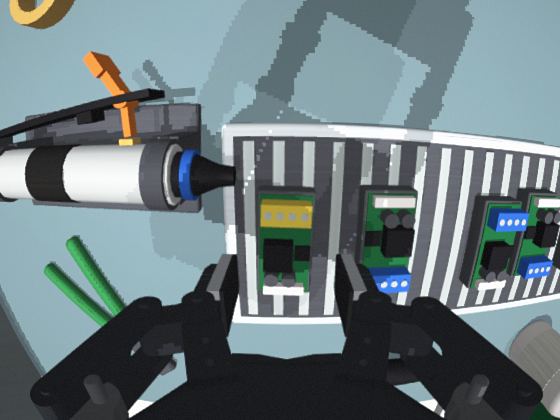

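The yellow module is centred at (285,242). Grip and lift.

>>> play_rows(targets=[[0, 0, 0, 1, 0, -25, 0.1], [0, 0, 0, 1, 0, -45, 0.1], [0, 0, 0, 1, 0, -58, 0.1], [0, 0, 0, 1, 0, -58, 0.1], [0, 0, 0, 1, 0, -58, -1], [0, 0, 0, 1, 0, -58, -1], [0, 0, 0, 1, 0, -58, -1], [0, 0, 0, 1, 0, -58, -1], [0, 0, 0, 1, 0, -20, -1], [0, 0, 0, 1, 0, 20, -1]])

```text
time_s: 37.43
position: [0.6358, -0.1547, 0.108]
eef_rot: [[0.0, 1.0, -0.004], [1.0, -0.0, 0.005], [0.005, -0.004, -1.0]]
ft_force: [0.9, -0.6, 0.1]
opening: 0.0343
```

```bash
python3 -c "
from h import *
s=read_state();print(s['position'])
go(559,322,130,90)"
```

```text
[ 0.63576452 -0.15473314  0.10795782]
t 37.43 rot [-0.005  -0.0044  0.0003] mm [-76.8 476.7  22. ] F [ 0.9 -0.6  0.1] op 34.3 yaw 90.0
```

>>> play_rows(targets=[[0, 0, 0, -10, 25, 10, -1], [0, 0, 0, -20, 60, 20, -1], [0, 0, 0, -25, 95, 22, -1], [0, 0, 0, -32, 130, 22, -1], [0, 0, 0, -40, 170, 22, -1], [0, 0, 0, -48, 210, 22, -1], [0, 0, 0, -55, 250, 22, -1], [0, 0, 0, -62, 290, 22, -1], [0, 0, 0, -70, 330, 22, -1], [0, 0, 0, -76, 365, 22, -1]])

```text
time_s: 38.27
position: [0.5591, 0.2128, 0.1308]
eef_rot: [[-0.0, 1.0, -0.003], [1.0, 0.0, 0.006], [0.006, -0.003, -1.0]]
ft_force: [0.6, 0.1, -0.9]
opening: 0.0342
```

```bash
python3 -c "
from h import *
go(554,322,80,90)"
```

```text
t 38.27 rot [-0.0056 -0.0032 -0.0005] mm [ -5.1 109.2 -50.8] F [ 0.6  0.1 -0.9] op 34.2 yaw 90.0
```

>>> play_rows(targets=[[-0.005, -0.003, 0, -2, 35, 0, -1], [-0.005, -0.003, 0, -4, 70, 0, -1], [-0.005, -0.003, 0, -5, 95, -10, -1], [-0.005, -0.003, 0, -5, 109, -25, -1], [-0.005, -0.003, 0, -5, 109, -45, -1], [-0.005, -0.003, 0, -5, 109, -55, -1], [-0.005, -0.003, 0, -5, 109, -55, -1], [-0.005, -0.003, 0, -5, 109, -55, -1], [-0.005, -0.003, 0, -5, 109, -55, -1], [-0.005, -0.003, 0, -5, 109, -55, -1]])

```text
time_s: 39.1
position: [0.5553, 0.3216, 0.0776]
eef_rot: [[0.0, 1.0, 0.002], [1.0, -0.0, 0.001], [0.002, 0.002, -1.0]]
ft_force: [1.3, 0.4, -0.5]
opening: 0.034
```

```bash
python3 -c "
from h import *
s=read_state();c=camera('wrist');cv2.imwrite('pics/w19.png',c['img'][:,:,::-1]);np.savez('w19.npz',**c,position=s['position'],eef_rot=s['eef_rot'])
for p in [(.5126,.3769,.03),(.6069,.376,.03),(.6046,.264,.03),(.510,.265,.03)]: print(wproj(c,s,p))
go(554,322,48,90)"
```

```text
[385.95406402 171.20313957]
[369.4521515  311.85834204]
[201.45961399 309.18705002]
[188.06254109 166.70840861]
t 39.15 rot [-0.0015  0.0022  0.0003] mm [ -1.2   0.3 -29.4] F [ 0.9 -0.2 -1. ] op 34.3 yaw 90.0
```

View pics/w19.png

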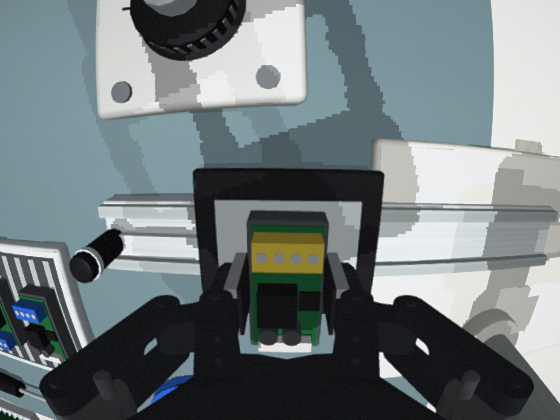

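The stage outline matches the prediction within about 2 px, and the module is centred over it. Lower and release.

>>> play_rows(targets=[[-0.001, 0.002, 0, -1, 0, -10, -1], [-0.001, 0.002, 0, -1, 0, -20, -1], [-0.001, 0.002, 0, -1, 0, -25, -1], [-0.001, 0.002, 0, -1, 0, -28, -1], [-0.001, 0.002, 0, -1, 0, -29, -1], [-0.001, 0.002, 0, -1, 0, -29, -1], [-0.001, 0.002, 0, -1, 0, -29, 0.1], [-0.001, 0.002, 0, -1, 0, -29, 0.1], [-0.001, 0.002, 0, -1, 0, -29, 0.1], [-0.001, 0.002, 0, -1, 0, -29, 0.1]])

```text
time_s: 39.98
position: [0.554, 0.3215, 0.048]
eef_rot: [[0.0, 1.0, -0.0], [1.0, -0.0, 0.0], [0.0, -0.0, -1.0]]
ft_force: [0.6, 1.2, -1.4]
opening: 0.0471
```

>>> play_rows(targets=[[0, 0, 0, 0, 0, 20, 0.1], [0, 0, 0, 0, 0, 50, 0.1], [0, 0, 0, 0, 0, 80, 0.1], [0, 0, 0, 0, -40, 100, 0.1], [0, 0, 0, 0, -80, 110, 0.1], [0, 0, 0, 0, -115, 110, 0.1], [0, 0, 0, 3, -115, 110, 0.1], [0, 0, 0, 3, -115, 110, 0.1], [0, 0, 0, 3, -115, 110, 0.1], [0, 0, 0, 3, -115, 110, 0.1]])

```text
time_s: 40.82
position: [0.5567, 0.2074, 0.1576]
eef_rot: [[-0.001, 1.0, -0.001], [1.0, 0.001, 0.0], [0.0, -0.001, -1.0]]
ft_force: [0.4, 0.7, -0.2]
opening: 0.0469
```

```bash
python3 -c "
from h import *
s=read_state();c=camera('wrist');cv2.imwrite('pics/w20.png',c['img'][:,:,::-1])
t=camera('top');modules(t,.03);np.savez('top21.npz',**t);crop(t['img'],130,180,240,300,5,'pics/t21.png')
sc=camera('scene');crop(sc['img'],300,200,480,380,3.3,'pics/s21.png')
go(558,207.5,56,90)"
```

```text
('blue', 664.6, 43.6, -89.6, 27, 12, 0.0, 0.05)
('blue', 666.2, -89.9, -90.5, 27, 11, 0.0, 0.047)
('blue', 666.2, -89.9, -90.5, 27, 11, 0.0, 0.047)
('blue', 625.0, 0.6, -89.7, 27, 11, 0.0, 0.047)
('blue', 619.5, 109.9, 81.9, 28, 13, 0.0, 0.048)
('blue', 625.0, 0.6, -89.7, 27, 11, 0.0, 0.047)
t 40.97 rot [-0.0003 -0.0009 -0.0012] mm [ 1.300e+00 -1.000e-01 -1.016e+02] F [-0.7  1.  -0.6] op 46.8 yaw 90.1
```

View pics/w20.png

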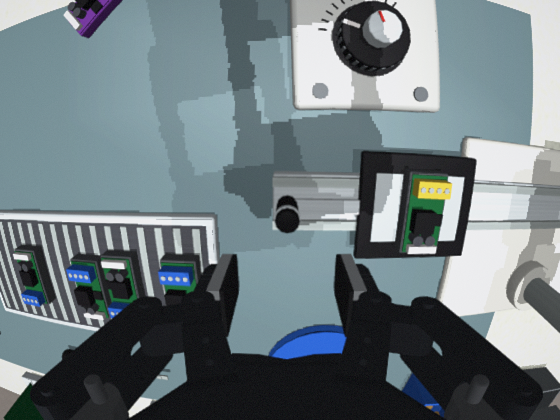

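View pics/s21.png

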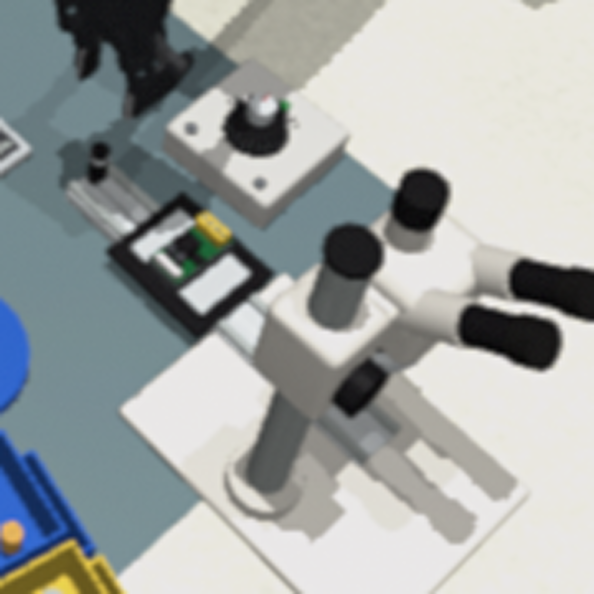

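View pics/t21.png

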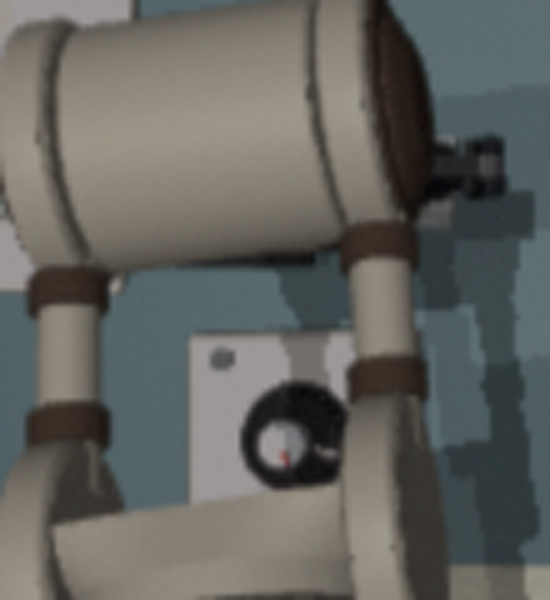

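The module sits flat, centred on the stage. Before pushing I check how tall the scope is near the arm's path.

```bash
python3 -c "
from h import *
for f in ['top0.npz','scene0.npz']:
    P=cloud(load(f)).reshape(-1,3)
    P=P[(P[:,0]>.3)&(P[:,0]<.85)&(P[:,1]>.38)&(P[:,1]<.75)&(P[:,2]>.08)]
    print(f)
    for y0 in np.arange(.38,.75,.02):
        q=P[(P[:,1]>=y0)&(P[:,1]<y0+.02)]
        if len(q): print(round(y0,2),len(q),'x',q[:,0].min().round(3),q[:,0].max().round(3),'z',q[:,2].min().round(3),q[:,2].max().round(3))
t=load('top21.npz');P=cloud(t);q=P.reshape(-1,3);q=q[(q[:,2]>.2)&(q[:,0]>.45)&(q[:,0]<.7)];
for z in np.arange(.2,.6,.04):
    w=q[(q[:,2]>z)&(q[:,2]<z+.04)]
    if len(w): print('arm z',round(z,2),len(w),w.min(0).round(3),w.max(0).round(3))
"
```

```text
top0.npz
0.38 56 x 0.82 0.849 z 0.08 0.128
0.4 42 x 0.825 0.83 z 0.08 0.126
0.42 41 x 0.828 0.833 z 0.081 0.126
0.44 181 x 0.527 0.85 z 0.081 0.258
0.46 2347 x 0.516 0.843 z 0.082 0.365
0.48 1361 x 0.505 0.847 z 0.08 0.365
0.5 608 x 0.505 0.849 z 0.082 0.366
0.52 411 x 0.515 0.85 z 0.082 0.288
0.54 421 x 0.515 0.602 z 0.26 0.292
0.56 445 x 0.517 0.6 z 0.269 0.313
0.58 214 x 0.517 0.603 z 0.29 0.317
scene0.npz
0.38 51 x 0.824 0.849 z 0.081 0.126
0.4 51 x 0.827 0.834 z 0.08 0.127
0.42 48 x 0.832 0.838 z 0.08 0.127
0.44 70 x 0.555 0.85 z 0.081 0.253
0.46 435 x 0.543 0.846 z 0.081 0.364
0.48 1103 x 0.519 0.85 z 0.08 0.366
0.5 1048 x 0.519 0.85 z 0.08 0.365
0.52 757 x 0.523 0.689 z 0.15 0.289
0.54 336 x 0.52 0.677 z 0.22 0.292
0.56 282 x 0.521 0.604 z 0.26 0.311
0.58 328 x 0.52 0.606 z 0.281 0.321
0.6 200 x 0.515 0.606 z 0.293 0.315
arm z 0.2 663 [0.505 0.156 0.2  ] [0.684 0.511 0.24 ]
arm z 0.24 2333 [0.515 0.141 0.24 ] [0.684 0.566 0.28 ]
arm z 0.28 1801 [0.517 0.197 0.28 ] [0.687 0.594 0.32 ]
arm z 0.32 371 [0.52  0.192 0.32 ] [0.674 0.515 0.36 ]
arm z 0.36 310 [0.638 0.475 0.36 ] [0.675 0.514 0.365]
arm z 0.4 16 [0.509 0.141 0.402] [0.6   0.244 0.44 ]
arm z 0.44 1980 [0.45  0.134 0.44 ] [0.607 0.275 0.48 ]
arm z 0.48 3463 [0.45  0.133 0.48 ] [0.596 0.267 0.52 ]
arm z 0.52 208 [0.45  0.134 0.52 ] [0.47  0.247 0.535]
```

>>> play_rows(targets=[[0, 0, 0, 1, -20, 0, -1], [0, 0, 0, 1, -37, 0, -1], [0, 0, 0, 1, -37, 0, -1], [0, 0, 0, 1, -37, -20, -1], [0, 0, 0, 1, -37, -50, -1], [0, 0, 0, 1, -37, -80, -1], [0, 0, 0, 1, -37, -100, -1], [0, 0, 0, 1, -37, -102, -1], [0, 0, 0, 1, -37, -102, -1], [0, 0, 0, 1, -37, -102, -1]])

```text
time_s: 41.8
position: [0.5587, 0.1712, 0.057]
eef_rot: [[-0.002, 1.0, 0.001], [1.0, 0.002, 0.001], [0.001, 0.001, -1.0]]
ft_force: [0.6, -0.1, 0.2]
opening: 0.0001
```

```bash
python3 -c "
from h import *
s=read_state();c=camera('wrist');cv2.imwrite('pics/w22.png',c['img'][:,:,::-1])
go(558,207.5,56,90)"
```

```text
t 41.85 rot [-0.0007  0.0026 -0.0017] mm [-1.2 36.3 -1.6] F [ 0.5 -0.1  0.3] op 0.0 yaw 90.1
```

View pics/w22.png

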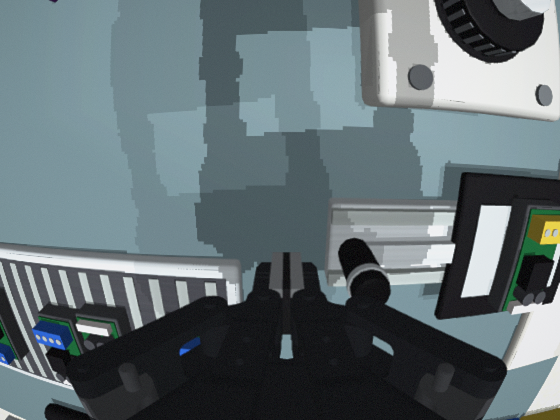

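The closed fingers stand behind the handle post, which is at (365,275). I raise 8 mm so only the tips touch, then push gently.

>>> play_rows(targets=[[0, 0, 0, -1, 3, 8, -1], [0, 0, 0, -1, 7, 8, -1], [0, 0, 0, -1, 11, 8, -1], [0, 0, 0, -1, 15, 8, -1], [0, 0, 0, -1, 19, 8, -1], [0, 0, 0, -1, 24, 8, -1], [0, 0, 0, -1, 29, 8, -1], [0, 0, 0, -1, 34, 8, -1], [0, 0, 0, -1, 39, 8, -1], [0, 0, 0, -1, 44, 8, -1]])

```text
time_s: 42.68
position: [0.5583, 0.2157, 0.0655]
eef_rot: [[-0.002, 1.0, 0.003], [1.0, 0.002, 0.001], [0.001, 0.003, -1.0]]
ft_force: [1.9, -1.7, 0.0]
opening: 0.0002
```

```bash
python3 -c "
from h import *
s=read_state();c=camera('wrist');cv2.imwrite('pics/w23.png',c['img'][:,:,::-1])
go(558,207.5,56,90)"
```

```text
t 42.73 rot [-0.0014  0.0023 -0.0021] mm [-0.  -9.1 -9.5] F [-0.5  1.1  0.6] op 0.0 yaw 90.1
```

View pics/w23.png

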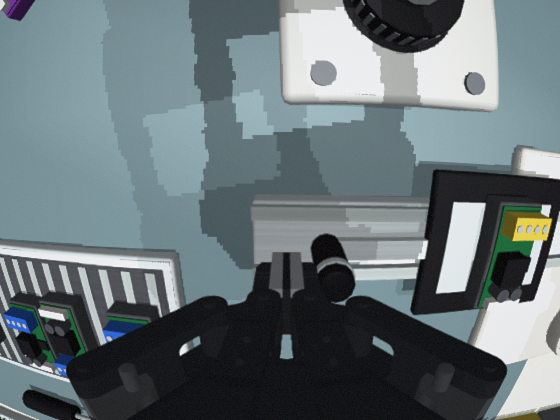

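>>> play_rows(targets=[[0, 0, 0, 0, 5, 0, -1], [0, 0, 0, 0, 12, 0, -1], [0, 0, 0, 0, 20, 0, -1], [0, 0, 0, 0, 28, 0, -1], [0, 0, 0, 0, 36, 0, -1], [0, 0, 0, 0, 44, 0, -1], [0, 0, 0, 0, 52, 0, -1], [0, 0, 0, 0, 60, 0, -1], [0, 0, 0, 0, 66, 0, -1], [0, 0, 0, 0, 70, 0, -1]])

```text
time_s: 43.57
position: [0.5578, 0.2876, 0.0654]
eef_rot: [[-0.003, 1.0, 0.002], [1.0, 0.003, 0.002], [0.002, 0.002, -1.0]]
ft_force: [1.0, -0.9, -0.2]
opening: 0.0002
```

>>> play_rows(targets=[[0, 0, 0, 0, 5, 0, -1], [0, 0, 0, 0, 12, 0, -1], [0, 0, 0, 0, 20, 0, -1], [0, 0, 0, 0, 28, 0, -1], [0, 0, 0, 0, 36, 0, -1], [0, 0, 0, 0, 43, 0, -1], [0, 0, 0, 0, 50, 0, -1], [0, 0, 0, 0, 56, 0, -1], [0, 0, 0, 0, 60, 0, -1], [0, 0, 0, 0, 62, 0, -1]])

```text
time_s: 44.4
position: [0.5577, 0.3503, 0.0654]
eef_rot: [[-0.003, 1.0, 0.002], [1.0, 0.003, 0.002], [0.002, 0.002, -1.0]]
ft_force: [0.4, -2.3, 0.4]
opening: 0.0002
```

```bash
python3 -c "
from h import *
s=read_state();c=camera('wrist');cv2.imwrite('pics/w24.png',c['img'][:,:,::-1])
sc=camera('scene');crop(sc['img'],280,180,480,380,3,'pics/s24.png')
go(558,207.5,56,90)"
```

```text
t 44.5 rot [-0.002   0.0016 -0.003 ] mm [   0.5 -142.6   -9.3] F [0.2 1.1 0. ] op -0.4 yaw 90.2
```

View pics/w24.png

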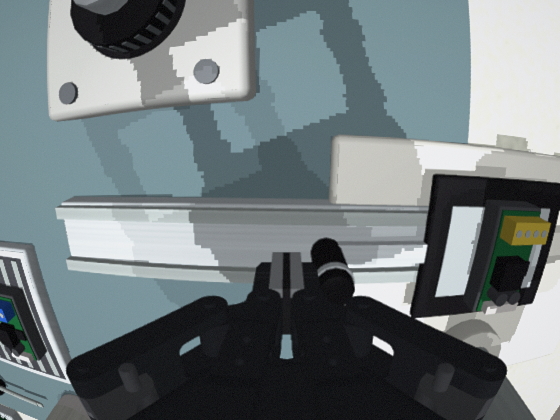

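View pics/s24.png

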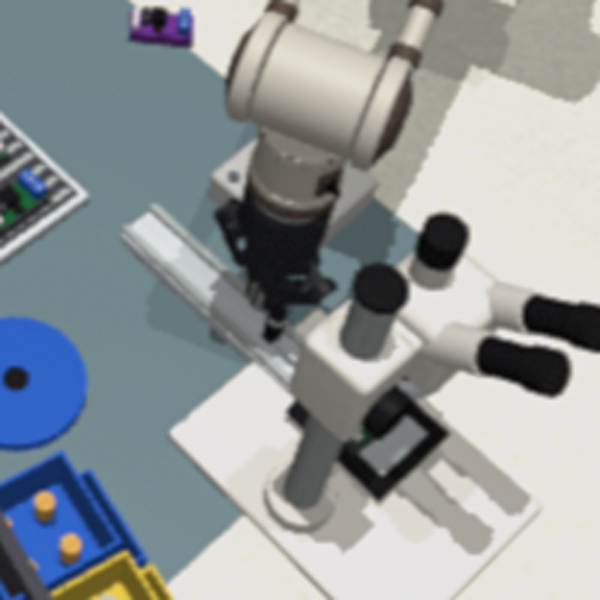

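Clear of the head so far, and the module rides in place. I continue the last ~20 mm slowly.

>>> play_rows(targets=[[0, 0, 0, 0, 2, 0, -1], [0, 0, 0, 0, 4, 0, -1], [0, 0, 0, 0, 6, 0, -1], [0, 0, 0, 0, 8, 0, -1], [0, 0, 0, 0, 10, 0, -1], [0, 0, 0, 0, 11, 0, -1], [0, 0, 0, 0, 12, 0, -1], [0, 0, 0, 0, 13, 0, -1], [0, 0, 0, 0, 14, 0, -1], [0, 0, 0, 0, 14, 0, -1]])

```text
time_s: 45.33
position: [0.5576, 0.3589, 0.0652]
eef_rot: [[-0.003, 1.0, -0.001], [1.0, 0.003, -0.008], [-0.008, -0.002, -1.0]]
ft_force: [-1.7, -21.1, 7.2]
opening: -0.0004
```

>>> play_rows(targets=[[0, 0, 0, 0, 1, 0, -1], [0, 0, 0, 0, 2, 0, -1], [0, 0, 0, 0, 3, 0, -1], [0, 0, 0, 0, 4, 0, -1], [0, 0, 0, 0, 4, 0, -1], [0, 0, 0, 0, 4, 0, -1], [0, 0, 0, 0, 4, 0, -1], [0, 0, 0, 0, 4, 0, -1], [0, 0, 0, 0, 4, 0, -1], [0, 0, 0, 0, 4, 0, -1]])

```text
time_s: 46.17
position: [0.5577, 0.3587, 0.0651]
eef_rot: [[-0.003, 1.0, -0.003], [1.0, 0.003, -0.016], [-0.016, -0.004, -1.0]]
ft_force: [-1.2, -18.0, 5.8]
opening: 0.0002
```

The force rose to about 20 N with no further travel, so it is either the end stop or a snag. I retreat and measure the post position.

>>> play_rows(targets=[[0, 0, 0, 0, -8, 0, -1], [0.01, 0, 0, 0, -20, 0, -1], [0.01, 0, 0, 0, -35, 10, -1], [0.01, 0, 0, 0, -60, 40, -0.5], [0.01, 0, 0, -20, -95, 70, 0], [0.01, 0, 0, -40, -130, 100, 0.2], [0.01, 0, 0, -60, -165, 110, 0.6], [0.01, 0, 0, -80, -200, 110, 0.7], [0.01, 0, 0, -100, -235, 110, 0.7], [0.01, 0, 0, -120, -270, 110, 0.7]])

```text
time_s: 47.0
position: [0.4427, 0.0979, 0.1758]
eef_rot: [[-0.004, 1.0, -0.001], [1.0, 0.004, -0.005], [-0.005, -0.001, -1.0]]
ft_force: [0.3, -1.4, 0.5]
opening: 0.0728
```

```bash
python3 -c "
from h import *
t=camera('top');np.savez('top25.npz',**t);P=cloud(t);cv2.imwrite('pics/t25.png',t['img'][:,:,::-1]);
box('post',P,.52,.6,.3,.42,.06,.08)
sc=camera('scene');np.savez('s25.npz',**sc);crop(sc['img'],280,180,480,380,3,'pics/s25.png')
Q=cloud(sc);box('postS',Q,.52,.6,.3,.42,.045,.08)
go(558,207.5,56,90)"
```

```text
post 49 [array([560.5, 380.9]), array([18.4, 17. ]), np.float64(1.1)] med [559.3 380.2  69.8] mn [551.3 372.5  61.4] mx [569.7 389.5  73.8]
postS 57 [array([564., 380.]), array([18.1, 15.8]), np.float64(48.8)] med [566.1 380.9  66.4] mn [553.8 370.2  48.3] mx [572.2 389.2  73.1]
t 47.1 rot [ 0.0065 -0.0055  0.0014] mm [ 117.5  111.8 -118.2] F [-0.2  0.8 -0.1] op 72.6 yaw 89.9
```

View pics/s25.png

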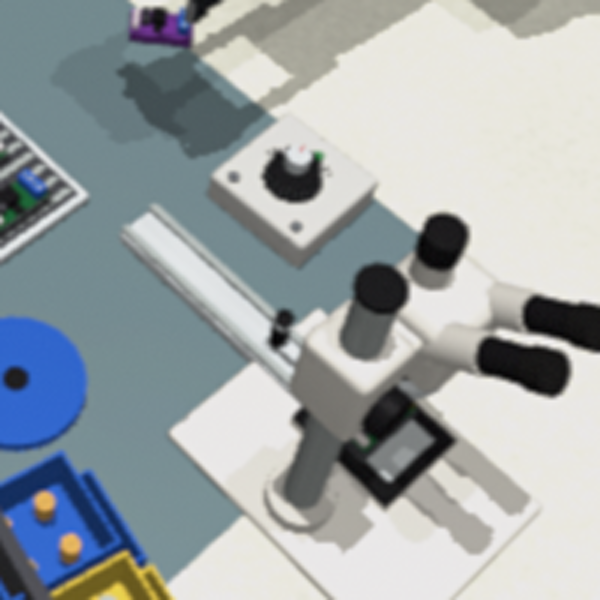

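View pics/t25.png

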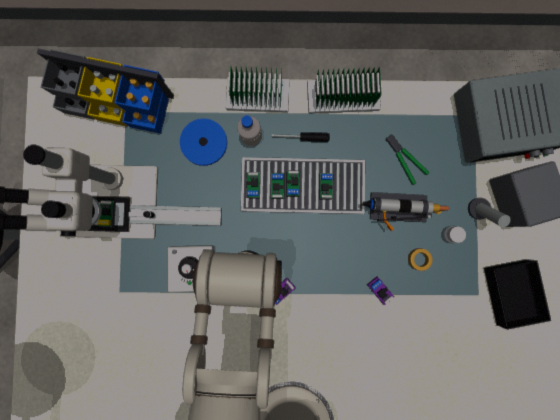

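Measured travel is only about 173 mm of the expected 180. I check with finer measurements in both cameras.

```bash
python3 -c "
from h import *
a=load('scene0.npz');b=load('s25.npz');ta=load('top0.npz');tb=load('top25.npz')
box('a',cloud(a),.52,.6,.15,.25,.055,.08);box('b',cloud(b),.52,.6,.33,.42,.055,.08)
box('ta',cloud(ta),.52,.6,.15,.25,.055,.08);box('tb',cloud(tb),.52,.6,.33,.42,.055,.08)
# stage plate -y edge
for n,c,y in [('a',ta,(.22,.42)),('b',tb,(.38,.60))]:
    P=cloud(c);g=cv2.cvtColor(c['img'],cv2.COLOR_RGB2GRAY)
    m=(P[...,0]>.515)&(P[...,0]<.6)&(P[...,1]>y[0])&(P[...,1]<y[1])&(P[...,2]>.025)&(P[...,2]<.036)&(g<60)
    q=P[m];print(n,len(q),'ymin',np.sort(q[:,1])[:8].round(4),'ymax',np.sort(q[:,1])[-8:].round(4))
crop(tb['img'],30,170,240,270,3.8,'pics/t25z.png');crop(b['img'],340,240,440,340,6,'pics/s25z.png')
"
```

```text
a 44 [array([560. , 206.6]), array([18.2, 18.6]), np.float64(57.4)] med [563.1 208.2  67.9] mn [548.4 196.8  55. ] mx [570.3 215.6  76.1]
b 47 [array([564., 380.]), array([18.1, 15.8]), np.float64(48.8)] med [565.6 380.9  67.7] mn [553.8 370.2  55.7] mx [571.6 389.2  73.1]
ta 45 [array([558.2, 207.4]), array([15.8, 17.6]), np.float64(1.2)] med [557.9 207.6  69.8] mn [550.2 198.6  59.9] mx [566.2 216.1  73.7]
tb 51 [array([560.5, 380.9]), array([18.4, 17. ]), np.float64(1.1)] med [559.1 380.2  69.6] mn [551.3 372.5  59.3] mx [569.7 389.5  73.8]
a 538 ymin [0.2677 0.2681 0.2682 0.2685 0.2685 0.2687 0.2688 0.2688] ymax [0.3768 0.3768 0.3768 0.377  0.377  0.3775 0.3776 0.3779]
b 404 ymin [0.4402 0.4405 0.4406 0.441  0.441  0.4411 0.4411 0.4412] ymax [0.5395 0.5395 0.5398 0.5422 0.5436 0.5445 0.5448 0.5482]
```

View pics/t25z.png

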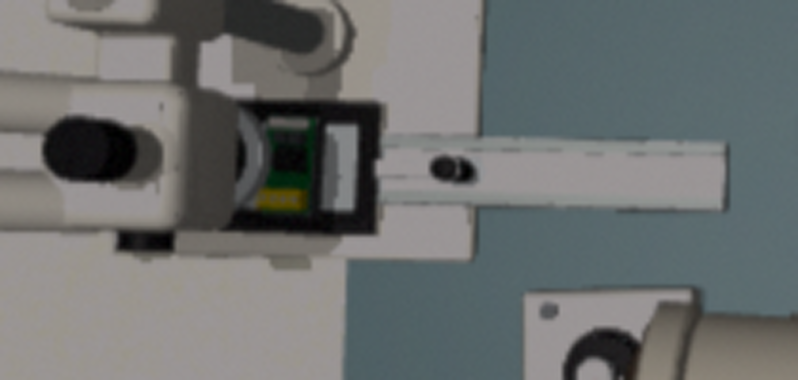

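View pics/s25z.png

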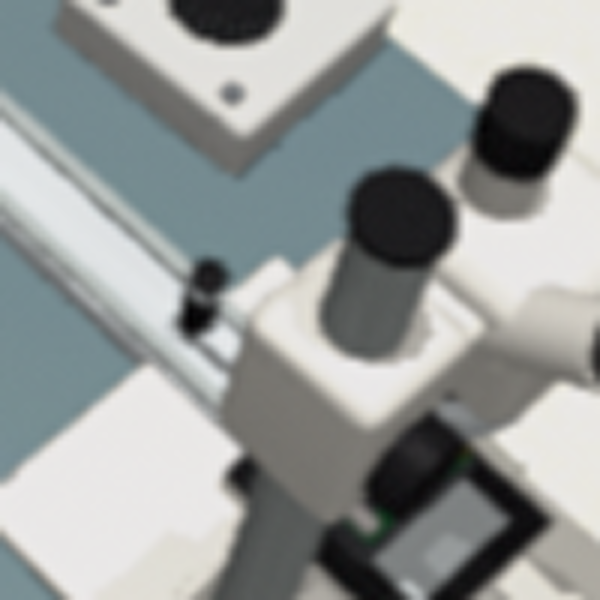

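All views agree on about 173 mm. Either the gripper snagged or the start wasn't at exactly 0. I'll push again with the tool leaned back 20°, well clear of the head, to see whether the stop is real.

>>> play_rows(targets=[[0.12, 0, 0, 20, 35, 0, -0.5], [0.24, 0, 0, 45, 65, 0, -1], [0.35, 0, 0, 70, 95, 0, -1], [0.35, 0, 0, 90, 130, 0, -1], [0.35, 0, 0, 110, 165, 0, -1], [0.35, 0, 0, 118, 200, 0, -1], [0.35, 0, 0, 118, 222, -10, -1], [0.35, 0, 0, 118, 222, -35, -1], [0.35, 0, 0, 118, 222, -60, -1], [0.35, 0, 0, 118, 222, -70, -1]])

```text
time_s: 47.93
position: [0.5562, 0.3188, 0.1004]
eef_rot: [[0.002, 1.0, -0.011], [0.942, 0.002, 0.336], [0.336, -0.011, -0.942]]
ft_force: [0.1, 0.5, -0.8]
opening: -0.0001
```

```bash
python3 -c "
from h import *
s=read_state();c=camera('wrist');cv2.imwrite('pics/w26.png',c['img'][:,:,::-1])
print(s['eef_rot'].round(3))
go(559,335,58,90)"
```

```text
[[ 0.002  1.    -0.011]
 [ 0.942  0.002  0.336]
 [ 0.336 -0.011 -0.942]]
t 47.98 rot [-0.3425 -0.0132  0.0008] mm [  3.5  16.9 -41.4] F [-2.3 -0.9 -1. ] op 0.1 yaw 89.8
```

View pics/w26.png

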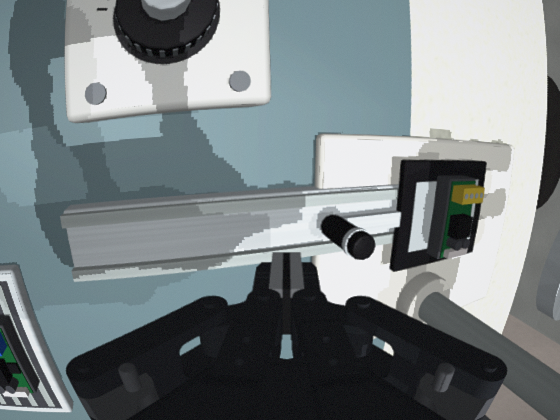

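>>> play_rows(targets=[[0, 0, 0, 2, 0, -15, -1], [0, 0, 0, 2, 0, -30, -1], [0, 0, 0, 2, 0, -41, -1], [0, 0, 0, 2, 4, -41, -1], [0, 0, 0, 2, 10, -41, -1], [0, 0, 0, 2, 16, -41, -1], [0, 0, 0, 2, 22, -41, -1], [0, 0, 0, 2, 28, -41, -1], [0, 0, 0, 2, 33, -41, -1], [0, 0, 0, 2, 36, -41, -1]])

```text
time_s: 48.82
position: [0.5576, 0.3552, 0.0589]
eef_rot: [[0.002, 1.0, -0.012], [0.942, 0.002, 0.336], [0.336, -0.012, -0.942]]
ft_force: [-0.1, 0.1, 0.2]
opening: 0.0001
```

>>> play_rows(targets=[[0, 0, 0, 0, 1, 0, -1], [0, 0, 0, 0, 2, 0, -1], [0, 0, 0, 0, 3, 0, -1], [0, 0, 0, 0, 4, 0, -1], [0, 0, 0, 0, 5, 0, -1], [0, 0, 0, 0, 6, 0, -1], [0, 0, 0, 0, 7, 0, -1], [0, 0, 0, 0, 7, 0, -1], [0, 0, 0, 0, 7, 0, -1], [0, 0, 0, 0, 7, 0, -1]])

```text
time_s: 49.65
position: [0.5578, 0.3589, 0.0588]
eef_rot: [[0.002, 1.0, -0.013], [0.943, 0.003, 0.331], [0.331, -0.013, -0.943]]
ft_force: [-3.9, -14.7, 7.8]
opening: 0.0002
```

```bash
python3 -c "
from h import *
s=read_state();c=camera('wrist');cv2.imwrite('pics/w27.png',c['img'][:,:,::-1]);print(s['wrist_torque'])
sc=camera('scene');crop(sc['img'],280,180,480,380,3,'pics/s27.png')
go(559,335,58,90)"
```

```text
[-2.02764205  0.5731913   0.24652024]
t 49.75 rot [-0.3379 -0.0135 -0.0005] mm [  1.2 -23.9  -0.8] F [ -3.6 -15.6   8.2] op -0.1 yaw 89.9
```

View pics/w27.png

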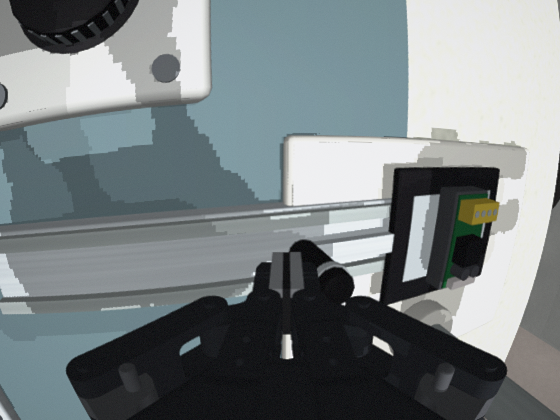

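View pics/s27.png

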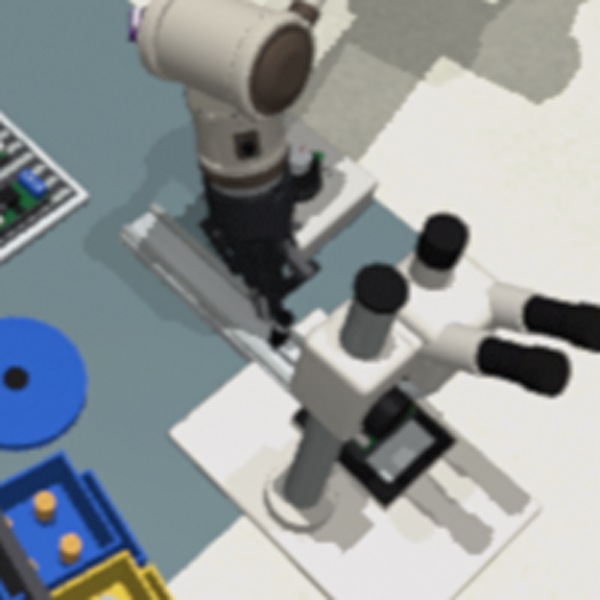

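>>> play_rows(targets=[[0, 0, 0, 0, -10, 0, -1], [0, 0, 0, 0, -25, 0, -1], [0, 0, 0, 0, -40, 15, -1], [0, 0, 0, 0, -50, 50, -1], [-0.1, 0, 0, 0, -75, 85, -0.5], [-0.2, 0, 0, -5, -105, 115, 0], [-0.34, 0, 0, -10, -140, 115, 0.2], [-0.34, 0, 0, -10, -175, 115, 0.7], [-0.34, 0, 0, -10, -210, 115, 0.7], [-0.34, 0, 0, -10, -220, 115, 0.7]])

```text
time_s: 50.58
position: [0.5479, 0.1354, 0.1741]
eef_rot: [[0.004, 1.0, -0.013], [1.0, -0.004, -0.004], [-0.004, -0.013, -1.0]]
ft_force: [-0.6, -0.4, -0.2]
opening: 0.0717
```

```bash
python3 -c "
from h import *
t=camera('top');np.savez('top28.npz',**t);cv2.imwrite('pics/t28.png',t['img'][:,:,::-1]);crop(t['img'],30,170,240,310,3.8,'pics/t28z.png')
P=cloud(t);box('post',P,.52,.6,.33,.42,.055,.08)
sc=camera('scene');np.savez('s28.npz',**sc);box('postS',cloud(sc),.52,.6,.33,.42,.055,.08)
g=cv2.cvtColor(t['img'],cv2.COLOR_RGB2GRAY)
m=(P[...,0]>.515)&(P[...,0]<.6)&(P[...,1]>.38)&(P[...,1]<.6)&(P[...,2]>.025)&(P[...,2]<.036)&(g<60)
print(np.sort(P[m][:,1])[:6])
go(422,272,150,90)"
```

```text
post 51 [array([560.4, 380.6]), array([18.6, 16.3]), np.float64(1.9)] med [559.  380.1  69.5] mn [551.2 372.2  60.7] mx [569.6 388.9  74.7]
postS 48 [array([564. , 379.3]), array([20.2, 15.8]), np.float64(57.8)] med [565.4 380.6  67.7] mn [555.3 370.5  55.1] mx [572.6 389.6  74.6]
[0.44027628 0.4404578  0.44109387 0.44122721 0.44124644 0.44145511]
t 50.68 rot [ 0.0017 -0.0134  0.0052] mm [-125.9  134.8  -23.8] F [0.7 1.1 0.2] op 72.4 yaw 89.7
```

View pics/t28z.png

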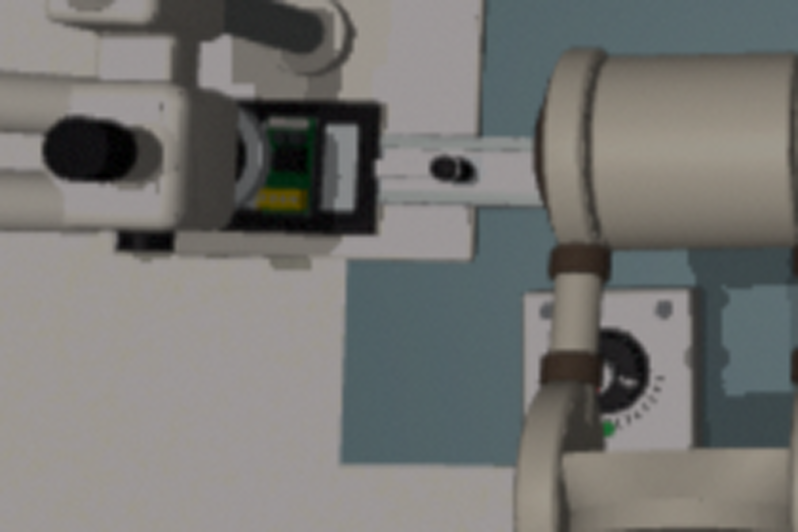

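The second push hit the same end stop at 15 N with no motion. The column centre (y≈.495) lines up with the stage centre (≈.4955), so the stage is home. Now the focus ring.

>>> play_rows(targets=[[0, -0.013, 0.005, -30, 10, 0, 0.7], [0, -0.013, 0.005, -60, 35, 0, 0.7], [0, -0.013, 0.005, -90, 65, 0, 0.7], [0, -0.013, 0.005, -115, 95, 0, 0.7], [0, -0.013, 0.005, -126, 125, 0, 0.7], [0, -0.013, 0.005, -126, 135, 0, 0.7], [0, -0.013, 0.005, -126, 135, -10, 0.7], [0, -0.013, 0.005, -126, 135, -24, 0.7], [0, -0.013, 0.005, -126, 135, -24, 0.7], [0, -0.013, 0.005, -126, 135, -24, 0.7]])

```text
time_s: 51.52
position: [0.4215, 0.2714, 0.1484]
eef_rot: [[0.001, 1.0, -0.003], [1.0, -0.001, -0.003], [-0.003, -0.003, -1.0]]
ft_force: [-1.0, -1.1, -0.1]
opening: 0.0727
```

```bash
python3 -c "
from h import *
s=read_state();c=camera('wrist');np.savez('w29.npz',**c,position=s['position'],eef_rot=s['eef_rot']);cv2.imwrite('pics/w29.png',c['img'][:,:,::-1])
print(wproj(c,s,(.422,.2722,.06)),s['position'])
crop(c['img'],180,100,400,300,3.5,'pics/w29z.png')"
```

```text
[289.45576085 220.90767025] [0.42154764 0.27144991 0.14844647]
```

View pics/w29z.png

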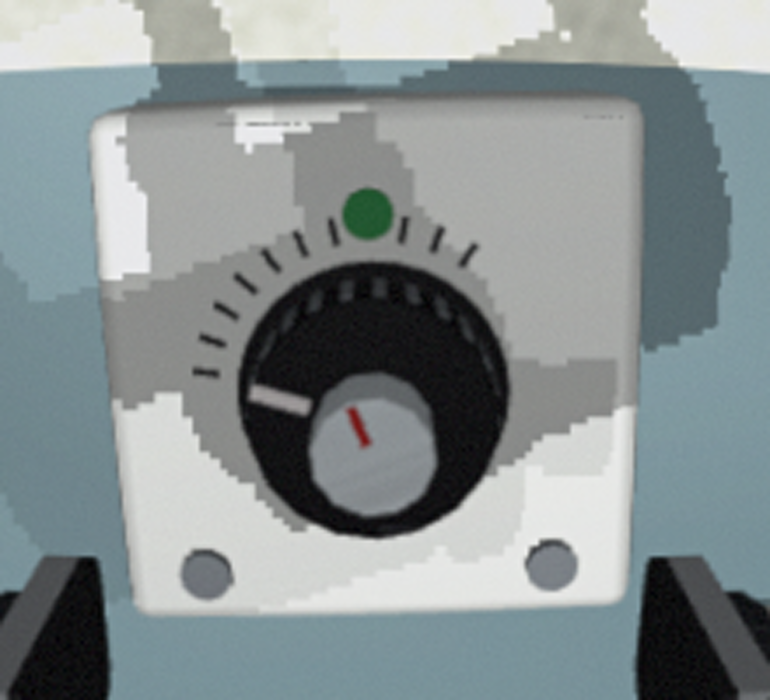

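```bash
cat >> h.py <<'E'
def wz(c,u,v,z,x0=180,y0=100,s=3.5): return wrist_world(c,c,(x0+(u+.5)/s-.5,y0+(v+.5)/s-.5),z)*1000
E
python3 -c "
from h import *
c=load('w29.npz')
dot=wz(c,368,213,.04);a=wz(c,252,393,.06);b=wz(c,312,408,.06)
print('dot',dot,'line',a,b)
# ring top edge points
pts=np.array([wz(c,u,v,.06)[:2] for u,v in [(240,390),(508,400),(372,538),(270,480),(480,490)]],np.float32)
print(pts, cv2.minEnclosingCircle(pts))
f=np.array([wz(c,u,v,.08)[:2] for u,v in [(310,445),(437,450),(373,517),(330,495)]],np.float32);print('fine',cv2.minEnclosingCircle(f),'red',wz(c,351,408,.08),wz(c,366,445,.08))
# box corners z=.04
for u,v in [(95,112),(640,100),(626,600),(140,612)]: print(wz(c,u,v,.04))
d=b-a;print('line dir',np.degrees(np.arctan2(-d[1],-d[0])))
"
```

```text
dot [382.01823014 268.84206222  40.        ] line [415.3758314 245.6257663  60.       ] [418.52393999 257.65425857  60.        ]
[[414.74747 243.21704]
 [416.84625 297.0777 ]
 [447.135   269.68942]
 [434.1162  248.71223]
 [436.32996 291.9878 ]] ((420.1731872558594, 269.9768371582031), 27.304372787475586)
fine ((421.75579833984375, 269.9707336425781), 11.907957077026367) red [412.04124013 265.94924603  80.        ] [419.20850117 268.66660993  80.        ]
[359.56937147 211.23152447  40.        ]
[357.16403503 326.03870467  40.        ]
[473.20072268 330.07431022  40.        ]
[476.38447954 214.18849836  40.        ]
line dir -104.66653786522082
```

The white line points at about 256° and the green dot lies at about 181.5°, so I need about -74.5° (-1.30 rad). Descend over the ring.

```bash
python3 -c "
from h import *
go(421.5,270.7,54,90)"
```

```text
t 51.57 rot [ 0.0021 -0.0014  0.0013] mm [ -0.7  -0.9 -95.3] F [ 0.  -1.   0.4] op 72.3 yaw 89.9
```

>>> play_rows(targets=[[0, 0, 0, 0, -0.7, -20, 0.7], [0, 0, 0, 0, -0.7, -40, 0.7], [0, 0, 0, 0, -0.7, -60, 0.7], [0, 0, 0, 0, -0.7, -75, 0.7], [0, 0, 0, 0, -0.7, -85, 0.7], [0, 0, 0, 0, -0.7, -92, 0.7], [0, 0, 0, 0, -0.7, -94, 0.7], [0, 0, 0, 0, -0.7, -94, 0.7], [0, 0, 0, 0, -0.7, -94, 0.7], [0, 0, 0, 0, -0.7, -94, 0.7]])

```text
time_s: 52.4
position: [0.4231, 0.2712, 0.0564]
eef_rot: [[0.001, 1.0, 0.001], [1.0, -0.001, -0.001], [-0.001, 0.001, -1.0]]
ft_force: [0.7, 0.8, 0.4]
opening: 0.0725
```

```bash
python3 -c "
from h import *
s=read_state();c=camera('wrist');cv2.imwrite('pics/w30.png',c['img'][:,:,::-1])
go(421.5,270.7,54,90)"
```

```text
t 52.45 rot [0.0014 0.0003 0.0012] mm [-1.4 -0.5 -2.3] F [ 0.3 -1.2  0.1] op 72.8 yaw 89.9
```

View pics/w30.png

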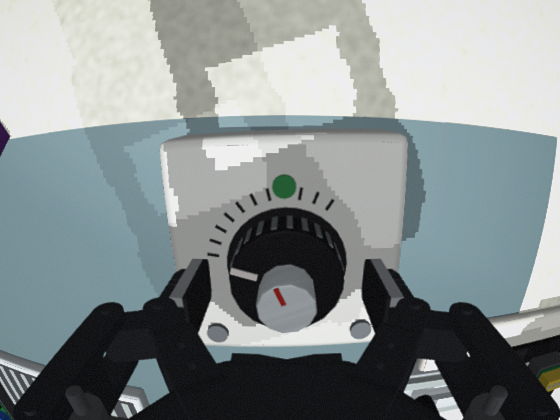

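>>> play_rows(targets=[[0, 0, 0, -1, 0, -1.5, 0.5], [0, 0, 0, -1, 0, -1.5, 0.35], [0, 0, 0, -1, 0, -1.5, 0.25], [0, 0, 0, -1, 0, -1.5, 0.1], [0, 0, 0, -1, 0, -1.5, 0], [0, 0, 0, -1, 0, -1.5, 0], [0, 0, 0, -1, 0, -1.5, 0], [0, 0, 0, -1, 0, -1.5, 0], [0, 0, 0, -1, 0, -1.5, 0], [0, 0, 0, -1, 0, -1.5, 0]])

```text
time_s: 53.28
position: [0.422, 0.2714, 0.0555]
eef_rot: [[0.001, 1.0, 0.0], [1.0, -0.001, -0.001], [-0.001, 0.0, -1.0]]
ft_force: [-1.9, -1.3, 6.2]
opening: 0.0498
```

```bash
python3 -c "
from h import *
s=read_state();c=camera('wrist');cv2.imwrite('pics/w31.png',c['img'][:,:,::-1]);print(s['wrist_torque'])
go(421.5,270.7,54,90)"
```

```text
[-0.03956133  0.40079724  0.03122177]
t 53.33 rot [0.0013 0.0003 0.0011] mm [-0.5 -0.7 -1.5] F [-2.  -0.8  5.3] op 50.0 yaw 89.9
```

View pics/w31.png

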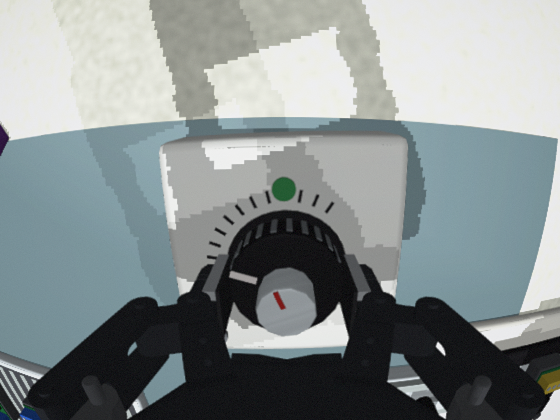

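The ring is gripped (50 mm) and the fine knob is clear inside. Turn the first 0.65 rad.

>>> play_rows(targets=[[0, 0, -0.05, 0, 0, 0, 0], [0, 0, -0.12, 0, 0, 0, 0], [0, 0, -0.19, 0, 0, 0, 0], [0, 0, -0.26, 0, 0, 0, 0], [0, 0, -0.33, 0, 0, 0, 0], [0, 0, -0.4, 0, 0, 0, 0], [0, 0, -0.47, 0, 0, 0, 0], [0, 0, -0.54, 0, 0, 0, 0], [0, 0, -0.6, 0, 0, 0, 0], [0, 0, -0.65, 0, 0, 0, 0]])

```text
time_s: 54.17
position: [0.422, 0.2714, 0.0556]
eef_rot: [[0.608, 0.794, -0.001], [0.794, -0.608, -0.001], [-0.001, 0.0, -1.0]]
ft_force: [-0.8, 0.9, 0.4]
opening: 0.0501
```

```bash
python3 -c "
from h import *
s=read_state();c=camera('wrist');cv2.imwrite('pics/w32.png',c['img'][:,:,::-1]);print(s['wrist_torque'])
go(421.5,270.7,54,90)"
```

```text
[0.01214745 0.00727532 0.01155769]
t 54.22 rot [ 1.300e-03 -1.000e-04  6.557e-01] mm [-0.5 -0.7 -1.6] F [-0.4  0.4  0.3] op 49.7 yaw 52.4
```

View pics/w32.png

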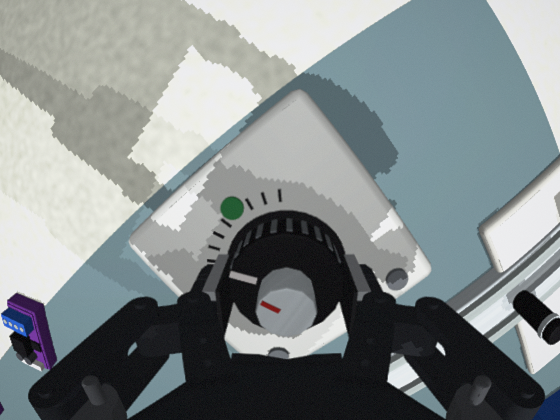

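The ring follows, and the fine knob has not moved in the world frame. Turn the rest, stopping just short.

>>> play_rows(targets=[[0, 0, -0.06, 0, 0, 0, 0], [0, 0, -0.13, 0, 0, 0, 0], [0, 0, -0.2, 0, 0, 0, 0], [0, 0, -0.27, 0, 0, 0, 0], [0, 0, -0.34, 0, 0, 0, 0], [0, 0, -0.41, 0, 0, 0, 0], [0, 0, -0.48, 0, 0, 0, 0], [0, 0, -0.54, 0, 0, 0, 0], [0, 0, -0.58, 0, 0, 0, 0], [0, 0, -0.6, 0, 0, 0, 0]])

```text
time_s: 55.05
position: [0.422, 0.2714, 0.0556]
eef_rot: [[0.951, 0.309, -0.001], [0.309, -0.951, -0.001], [-0.001, 0.0, -1.0]]
ft_force: [-0.8, -0.2, -0.8]
opening: 0.0502
```

```bash
python3 -c "
from h import *
s=read_state();c=camera('wrist');np.savez('w33.npz',**c,position=s['position'],eef_rot=s['eef_rot']);crop(c['img'],180,100,400,300,3.5,'pics/w33z.png')
go(421.5,270.7,54,90)"
```

```text
t 55.1 rot [ 1.3000e-03 -5.0000e-04  1.2565e+00] mm [-0.5 -0.7 -1.6] F [ 0.3 -1.1  0.3] op 49.9 yaw 18.0
```

View pics/w33z.png

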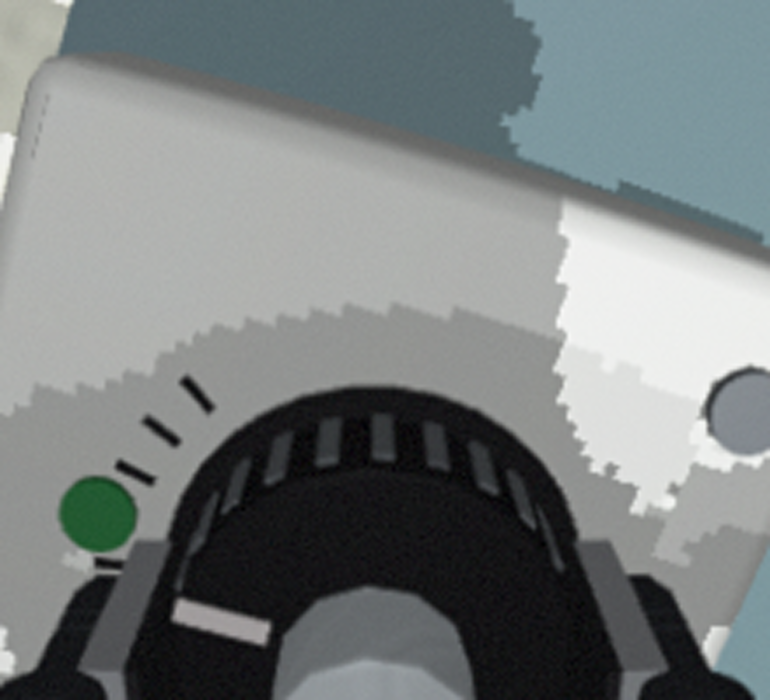

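```bash
python3 -c "
from h import *
c=load('w33.npz')
C=np.array([422,271.2])
dot=wz(c,98,514,.04);a=wz(c,175,609,.06);b=wz(c,270,632,.06)
g=lambda d:np.degrees(np.arctan2(d[1],d[0]))%360
print(dot,a,b)
for C in [(422,271.2),(421.5,270.2)]:
  C=np.array(C);print('dot',g(dot[:2]-C),'line out',g(a[:2]-C),'line in',g(b[:2]-C),'dir',g(a-b))
"
```

```text
[381.92015481 268.18823288  40.        ] [396.5596367  268.68138464  60.        ] [408.73176618 269.44747072  60.        ]
dot 184.29736796034655 line out 185.65390228965273 line in 187.524334153378 dir 183.60131561989917
dot 182.9097298243429 line out 183.4844302713027 line in 183.37297483513439 dir 183.60131561989917
```

The line is at about 183.5° and the dot at 182.5°. A 1° nudge (-0.018 rad), then release and check from above.

>>> play_rows(targets=[[0, 0, -0.01, 0, 0, 0, 0], [0, 0, -0.018, 0, 0, 0, 0], [0, 0, -0.018, 0, 0, 0, 0], [0, 0, -0.018, 0, 0, 0, 0.3], [0, 0, -0.018, 0, 0, 0, 0.7], [0, 0, -0.018, 0, 0, 0, 0.7], [0, 0, -0.018, 0, 0, 0, 0.7], [0, 0, -0.018, 0, 0, 0, 0.7], [0, 0, -0.018, 0, 0, 30, 0.7], [0, 0, -0.018, 0, 0, 60, 0.7]])

```text
time_s: 55.93
position: [0.4201, 0.2707, 0.1144]
eef_rot: [[0.956, 0.292, -0.006], [0.292, -0.956, -0.002], [-0.007, 0.0, -1.0]]
ft_force: [0.7, 0.4, 0.4]
opening: 0.0723
```

>>> play_rows(targets=[[0, 0, 0.12, 0, 0, 40, 0.7], [0, 0, 0.24, 0, 0, 40, 0.7], [0, 0, 0.36, 0, 0, 40, 0.7], [0, 0, 0.48, 0, 0, 40, 0.7], [0, 0, 0.6, 0, 0, 40, 0.7], [0, 0, 0.72, 0, 0, 40, 0.7], [0, 0, 0.84, 0, 0, 40, 0.7], [0, 0, 0.96, 0, 0, 40, 0.7], [0, 0, 1.08, 0, 0, 40, 0.7], [0, 0, 1.2, 0, 0, 40, 0.7]])

```text
time_s: 56.77
position: [0.4201, 0.2707, 0.1545]
eef_rot: [[0.068, 0.998, 0.0], [0.998, -0.068, -0.007], [-0.007, 0.001, -1.0]]
ft_force: [0.1, -0.1, -0.7]
opening: 0.0726
```

```bash
python3 -c "
from h import *
s=read_state();c=camera('wrist');np.savez('w34.npz',**c,position=s['position'],eef_rot=s['eef_rot']);crop(c['img'],180,100,400,300,3.5,'pics/w34z.png')
go(421.5,270.7,150,90)"
```

```text
t 56.82 rot [0.0066 0.0003 0.0633] mm [ 1.4 -0.  -4.5] F [-0.2 -0.4  0.4] op 72.4 yaw 86.4
```

View pics/w34z.png

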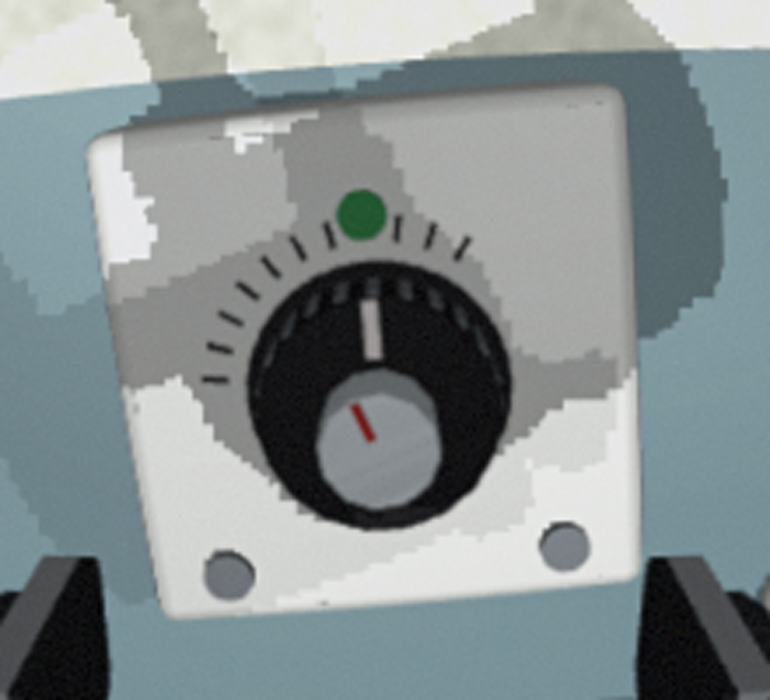

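```bash
python3 -c "
from h import *
c=load('w34.npz')
g=lambda d:np.degrees(np.arctan2(d[1],d[0]))%360
dot=wz(c,361,215,.04);a=wz(c,370,301,.06);b=wz(c,374,360,.06)
pts=np.array([wz(c,u,v,.06)[:2] for u,v in [(250,390),(511,390),(380,529),(290,490),(478,485)]],np.float32)
print(dot,a,b,cv2.minEnclosingCircle(pts))
for C in [(421.8,270.25),cv2.minEnclosingCircle(pts)[0]]:
  C=np.array(C);print('dot',g(dot[:2]-C),'out',g(a[:2]-C),'in',g(b[:2]-C),'dir',g(a-b))
r0=(wz(c,356,406,.08)-wz(c,371,440,.08));print('red now',g(r0));
c0=load('w29.npz');print('red before',g(wz(c0,351,408,.08)-wz(c0,366,445,.08)), wz(c,356,406,.08),wz(c0,351,408,.08))
# box edge orientation
for cc,P in [(c,[(95,140),(615,90),(635,575),(165,612)])]:
  q=[wz(cc,u,v,.04)[:2] for u,v in P];print([x.round(1) for x in q],g(q[1]-q[0]),g(q[2]-q[1]),g(q[3]-q[2]))
# ticks: scale centre symmetric? 
"
```

```text
[382.15490066 268.68915501  40.        ] [396.76129965 269.79892852  60.        ] [409.1056768  269.76625101  60.        ] ((419.58258056640625, 270.4002990722656), 27.209148406982422)
dot 182.25459560722211 out 181.03207020749312 in 182.18234327106254 dir 179.84832937476557
dot 182.61766451862778 out 181.50946928044297 in 183.46323927374658 dir 179.84832937476557
red now 198.64810777420146
red before 200.76350196976082 [412.21767836 266.27081331  80.        ] [412.04124013 265.94924603  80.        ]
[array([361. , 212.2]), array([358. , 324.9]), array([472.7, 328.7]), array([475.1, 214. ])] 91.5242985887297 1.8714617059384868 271.2031986964305
```

```bash
cat > ang.py <<'E'
from h import *
def ang(c):
    g=lambda d:np.degrees(np.arctan2(d[1],d[0]))%360
    im=c['img'];hsv=cv2.cvtColor(im,cv2.COLOR_RGB2HSV);gray=cv2.cvtColor(im,cv2.COLOR_RGB2GRAY)
    mg=cv2.inRange(hsv,(45,120,40),(80,255,255));n,l,s,ce=cv2.connectedComponentsWithStats(mg)
    best=None
    for i in range(1,n):
        if s[i,4]<20: continue
        w=wrist_world(c,c,ce[i],.04)*1000
        if np.hypot(w[0]-382,w[1]-269)<12: best=w
    V,U=np.nonzero(gray>90);L=[]
    for u,v in zip(U,V):
        w=wrist_world(c,c,(u,v),.06)*1000
        if abs(np.hypot(w[0]-421.6,w[1]-270.3)-18.5)<6 and abs(g(w[:2]-np.array([421.6,270.3]))-182)<30: L.append([w[0],w[1],gray[v,u]])
    L=np.array(L);m=(L[:,:2]*L[:,2:]).sum(0)/L[:,2].sum()
    vx,vy,_,_=cv2.fitLine(L[:,:2].astype(np.float32),cv2.DIST_L2,0,.01,.01).ravel();d=np.array([vx,vy]);d=d if d[0]<0 else -d
    # ring centre: dark silhouette upper ring top circle -> fine knob centre at z .08
    print('dot',best.round(2),'line n',len(L),'mean',m.round(2),'dir',g(d).round(2))
    for C in [(421.6,270.3),(421.8,271.2),(421.5,270.)]:
        C=np.array(C);print(C,'dot',g(best[:2]-C).round(2),'line',g(m-C).round(2))
E
python3 -c "
from ang import *
ang(load('w34.npz'))"
```

```text
dot [382.06 268.81  40.  ] line n 75 mean [403.06 269.59] dir 181.16
[421.6 270.3] dot 182.16 line 182.2
[421.8 271.2] dot 183.45 line 184.92
[421.5 270. ] dot 181.73 line 181.28
```

The line and the dot agree within about 1°. The red fine mark is unchanged within measurement. I move the arm away and take a final check.

>>> play_rows(targets=[[0, 0, 0, 0, 0, 30, 0.7], [0, 0, 0, 0, 0, 70, 0.7], [0, 0, 0, -20, 0, 100, 0.7], [0, 0, 0, -50, 30, 110, 0.7], [0, 0, 0, -85, 60, 110, 0.7], [0, 0, 0, -115, 90, 110, 0.7], [0, 0, 0, -145, 120, 110, 0.7], [0, 0, 0, -175, 150, 110, 0.7], [0, 0, 0, -200, 180, 110, 0.7], [0, 0, 0, -220, 200, 110, 0.7]])

```text
time_s: 57.65
position: [0.1979, 0.4724, 0.2647]
eef_rot: [[0.065, 0.998, 0.0], [0.998, -0.065, -0.006], [-0.006, 0.001, -1.0]]
ft_force: [0.7, -1.0, 0.4]
opening: 0.0724
```

```bash
python3 -c "
from h import *
go(200,470,260,90)
t=camera('top');np.savez('top40.npz',**t);cv2.imwrite('pics/t40.png',t['img'][:,:,::-1]);crop(t['img'],30,170,240,310,3.8,'pics/t40z.png')
s=camera('scene');cv2.imwrite('pics/s40.png',s['img'][:,:,::-1]);crop(s['img'],160,110,360,280,4,'pics/s40z.png')
modules(t,.014)
P=cloud(t);box('post',P,.52,.6,.33,.42,.055,.08);b=lambda n,*a:box(n,P,*a)
b('solvent',.7,.85,.06,.17,.02,.2);b('reel',.68,.85,.18,.32,.009,.02);b('jar',.46,.56,-.5,-.38,.03,.08);b('tape',.4,.5,-.4,-.29,.01,.04)
"
```

```text
t 57.65 rot [0.0057 0.0004 0.065 ] mm [ 2.1 -2.4 -4.7] F [ 0.7 -1.   0.4] op 72.4 yaw 86.3
('blue', 641.2, 43.4, -179.4, 68, 32, 0.0, 0.047)
('blue', 642.4, -87.8, -179.8, 69, 35, 0.0, 0.049)
('blue', 642.4, -87.8, -179.8, 69, 35, 0.0, 0.049)
('blue', 648.8, 1.5, 0.1, 70, 35, 0.0, 0.049)
('blue', 643.2, 109.5, 0.4, 69, 35, 0.0, 0.048)
('blue', 648.8, 1.5, 0.1, 70, 35, 0.0, 0.049)
('blue', 379.5, -223.9, -54.3, 29, 14, 0.0, 0.034)
('blue', 341.7, 46.1, -138.1, 29, 13, 0.0, 0.034)
post 52 [array([560.6, 380.7]), array([18.3, 16.4]), np.float64(2.0)] med [559.2 380.   68.8] mn [551.3 372.6  55.3] mx [569.7 389.   74.7]
solvent 566 [array([781.8, 117.3]), array([55.9, 59.5]), np.float64(12.7)] med [772.7 114.2 102.3] mn [753.7  87.8  21.6] mx [812.3 147.1 153.5]
reel 1703 [array([764.2, 250.1]), array([129.7, 126.8]), np.float64(45.0)] med [763.8 249.6  14.6] mn [699.4 184.9   9.1] mx [829.  313.7  20. ]
jar 244 [array([ 515.3, -432.4]), array([41.1, 42.8]), np.float64(19.1)] med [ 515.1 -430.2   49.1] mn [ 493.9 -454.5   30.4] mx [ 536.3 -410.8   54.7]
tape 291 [array([ 447.3, -344.3]), array([56.9, 59.1]), np.float64(85.3)] med [ 447.2 -344.3   22.7] mn [ 417.5 -373.5   10. ] mx [ 476.6 -315.4   28.4]
```

View pics/t40.png

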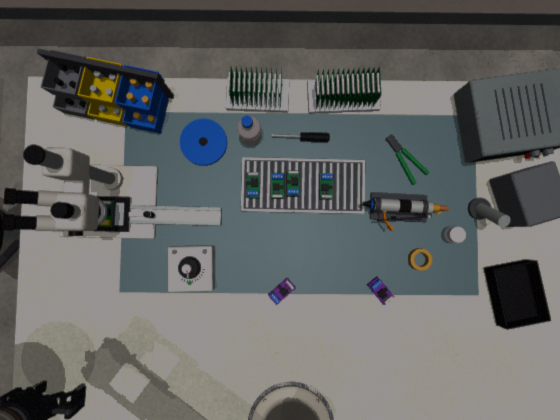

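View pics/t40z.png

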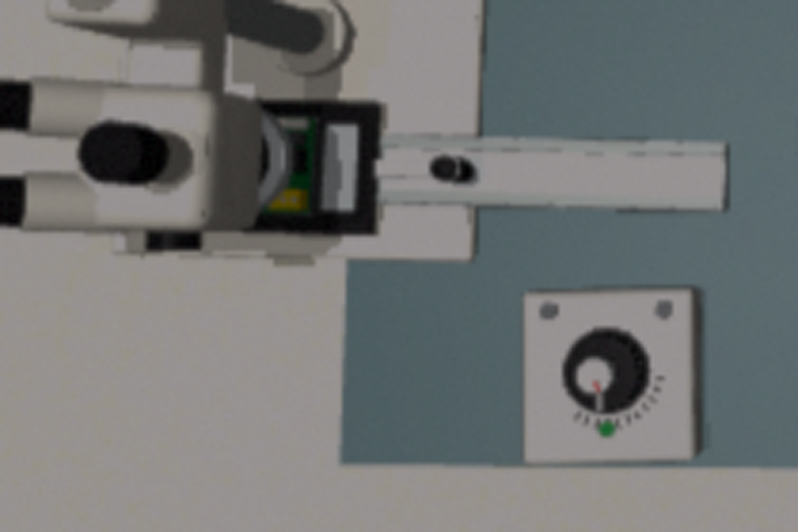

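View pics/s40z.png

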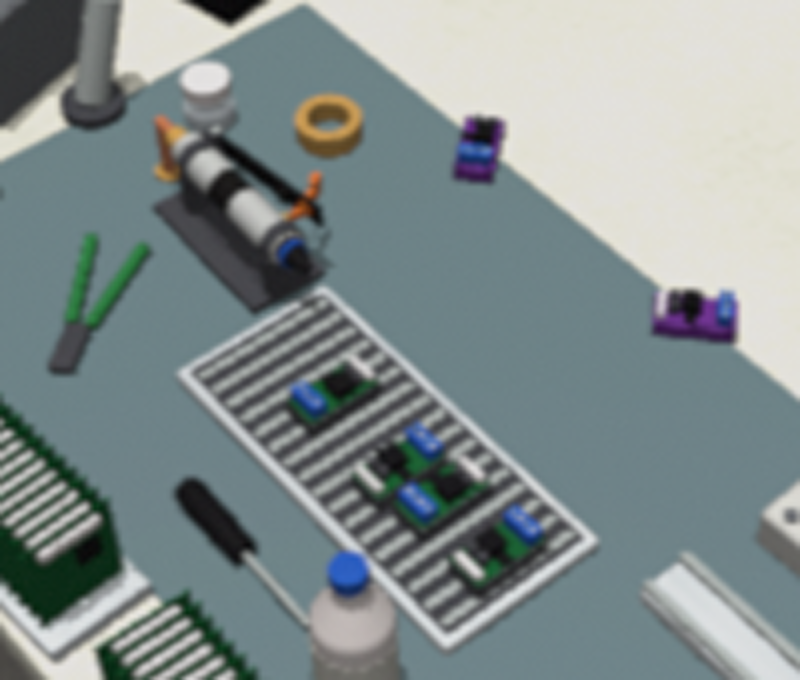

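```bash
python3 -c "
from h import *
t=load('top40.npz');g=lambda d:np.degrees(np.arctan2(d[1],d[0]))%360
q=lambda u,v,z:onz(t,(30+u/3.8-.4,170+v/3.8-.4),z)*1000
a=q(600,408,.06);b=q(599.5,392,.06);dot=q(606,427,.04);rc=q(605.5,370,.06);print(a,b,dot,rc,g(a-b),g(dot-rc),g(a-rc))
crop(t['img'],170,240,220,300,10,'pics/t40k.png')"
```

```text
[397.58698325 271.99011585  60.        ] [408.37231274 272.58948549  60.        ] [382.26168736 272.12162746  40.        ] [423.26803389 268.86398567  60.        ] 183.18080813555972 175.4578261981729 173.05958508330974
```

View pics/t40k.png

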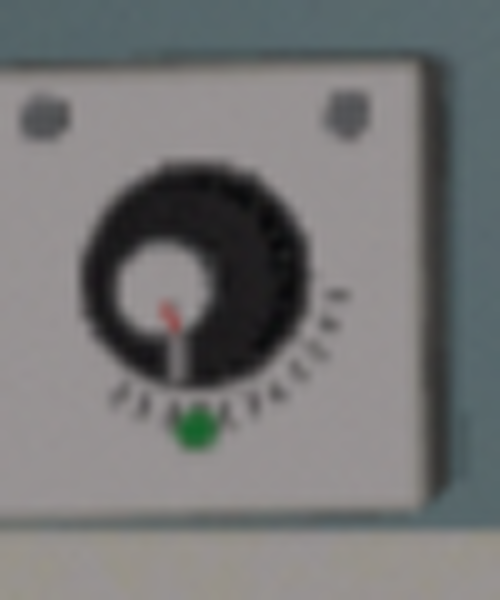

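```bash
python3 -c "
from rig import *
print(hand_in())"
```

```text
the job is handed in; nothing more can be done
None
```

The job is done and handed in at about 58 s on the robot's clock; no verdict came back.

**What I did**
- I laid the four blue modules and the yellow one flat on the grille.
- I flipped the lock-off lever forward to its stop and squeezed the paddle fully against the body for about 2 s. After releasing it, I flipped the lever back to its locked stop.
- I then set the yellow module on the middle of the stage and pushed the stage home.
- Finally I turned only the coarse ring, about 73° clockwise, to the green dot.

**Last checks**
- **Modules:** the four blue ones lie flat on the grille. One was knocked about 25 mm along it during the run and now sits about 6 mm from its neighbour. The yellow one is under the lens.
- **Lever and paddle:** both look the same as at the start.
- **Stage:** this check disagreed. I measured about 173 mm of travel instead of 180 mm. A second push with the tool leaned back met 15 N and moved the stage no further. Its centre also lines up with the column, so I take it to be at its end stop.
- **Focus ring:** in the close wrist view the white line is within about 1° of the dot, and the coarser top view is within about 2°.
- **Fine knob:** the red mark moved less than the measurement error.
- **Rest of the bench:** the bottle, reel, jar and tape measure where they were. The purple look-alikes, driver and cutters look unmoved in the pictures.

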